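# Pack, close and pin the fittings case

### The arm

A 6-joint arm with a two-finger parallel gripper is mounted at the origin on a cart in front of the work surface, level with it; the furniture and walls round the work are solid. World frame = base frame: x ahead of the robot, y to its left, z up, the work surface at z = 0. Lengths are in m, angles in degrees, forces in N, time in s.
With the tool pointing down it reaches from about 0.35 to 0.875 m from the base axis. Payload 4.2 kg.
Tool frame: the origin (TCP) lies midway between the tips of the shut fingers; the grasp point (between the pads) lies 19 mm behind it; z points along the fingers, y is the line along which they close (so a half turn about z gives the same grasp; the last joint's range is limited). The gripper opens to 87 mm and grips with 3 to 60 N. Pads are 19 mm wide; open, the fingers measure 117 mm over their backs; the gripper's body (75 mm by 190 mm) begins 51 mm behind the grasp point.
Start: joints at [-61.329, 22.042, 0.453, 0, -68.411, -14.817], TCP at [0.15, -0.607, 0.223] pointing down, gripper open.
Joint ranges: [-179.83, 179.83], [-69.29, 118.12], [-61.27, 80.66], [-181.25, 117.63], [-171.15, -9.14], [-177.46, 177.46]. Speed limits (degrees/s): [159.86, 159.86, 180, 180, 180, 180].

### API

Orientations are given as a 3x3 rotation matrix whose columns are the frame's x, y, z axes.
In Python, from station import r gives the robot as it stands.
- The arm moves only by the shell command python3 steer.py 'ROWS'. ROWS is a JSON list of rows, 1 to 8 of them, each of 7 numbers: the opening from 0.0 (shut) to 1.0 (fully open), then dx, dy, dz in units of 50 mm, then a rotation vector rx, ry, rz in units of 4 degrees; each row is the pose to reach, as a shift and turn from the pose commanded when the command began, along the tool's axes at that moment; what a row does not reach only later rows make up. A row lasts 1/10 s, in which the tool goes at most 0.05 m and 8.59 degrees, less where a joint would pass 70% of its speed; a pose out of reach is approached as far as the arm can. The fingers move at their own pace and stop on an object; the grip force is fixed at half the most. Time passes only in rows, so rows that do not move let the fingers close. It prints the time, the measured TCP pose, the force, the opening and the grip force at its end. Input that does not fit is refused with a message, and nothing moves.
- r.sense(): the state, without advancing time (a new reading comes with each control period).
- r.capture(name): name is "scene" or "top" or "wrist"; returns a dict with "pixels" (400x640x3 uint8, red, green, blue), "z_map" (400x640 float32, m along the optical axis (not along the pixel's ray), 0 where there is no reading), "K" (3x3 intrinsics, pixels), "world_from_camera" (4x4, takes a point from camera to world coordinates). Camera axes: x right, y up, looking along -z (the intrinsics and any distortion apply to the point x, -y, -z); pixel columns grow to the right and rows downward; lengths in m; the calibration is good to about 2 mm. A picture is of the moment at which its call begins.
- r.finish_job(): hands the job in; it is judged then, once.
The state is a dict: "time_s": time; "joints": joint angles; "joint_velocities": joint speeds; "effort": joint torques, N m; "tcp_pos": TCP position; "ee_rot": TCP orientation; "wrist_force": force on the tool from outside, world axes, zero at the start; "moment": the same for the moment, N m; "gripper_width": opening from 0.0 (shut) to 1.0 (fully open); "gripper_force": force on a finger pad.
Only numpy, scipy, OpenCV 4.12 (cv2) and the standard library are available. Lean on these libraries where they do the work, as an engineer would, in place of code of your own. Each camera call takes 0.05 s, during which the arm holds its last target. There are 200 camera calls.

### The job

Pack every brass pipe nipple lying on the bench into the lower half of the open clamshell case, then swing the upper half gently shut until the two halves sit edge to edge. Then lock it: push a steel pin sideways through the three lined-up lugs of each of the two hasps, from the outer side of the case, until its grip block is up against the lug. Leave the pipe tee where it lies.

Things in the scene. Friction and masses are not known exactly. Their poses are not given: they have to be found in the camera images.
- case: Lower half of a grey steel clamshell case, fixed to the bench: an open tray 120 (x) x 280 (y) x 50 mm high, walls and floor 6 mm thick. Origin: centre of its underside; x points from its front (hasps, robot side) to its back (hinge), y to its left, z up. Two hasps stand on its front wall.
- lid (a joint): Angle of the hinged upper half: 0 fully closed, a hard stop with the rims edge to edge; 1.45 to 1.6 (open, upright) at the start; at most 1.9. The hinge is stiff: it stays where it is left, and 2 to 4 N at the tab moves it. The upper half is 22 mm deep (closed case: top at z = 72 mm) and weighs 0.3 kg.
- case_hinge (a point): Middle of the hinge line (back rim of the lower half: x = +60, z = 50 mm from the case's origin). The hinge axis runs along the case's y; the upper half swings up and back as the angle grows.
- lid_tab (a point): On the outer face (top face when closed) of the thumb tab: a plate 50 mm wide along case y, 6 mm thick, standing out 28 mm from the middle of the upper half's front edge. The point is 136 mm from the hinge line, 12 mm short of the tab's end. With the case open the tab stands topmost and this face looks backward, away from the robot. Axes turn with the upper half.
- hasp_left (a point): Centre of the hole in the outer (case +y) face of the left hasp; a pin goes in toward case -y. Hasp: two fixed lugs 10 mm thick, 14 mm apart, and between them, when closed, a 12 mm lug of the upper half: 36 mm in all. Lugs reach 54 mm forward of the front wall, z = 34 to 66 mm. Holes are 13 mm across, along case y, at case x = -96, z = 50 mm, and line up only when fully closed.
- hasp_right (a point): Centre of the hole in the outer (case -y) face of the right hasp, the mirror of the left one; a pin goes in toward case +y. The hasps are centred at case y = +85 and -85 mm, so the outer faces are at y = +103 and -103 mm.
- pin_a: Loose steel locking pin, one of two alike, at first right of the case, tip to the left: a round shaft 10 mm thick, 58 mm long (last 8 mm tapered to 5 mm), on a flat-sided dark grip block 40 long, 14 wide, 22 mm high. It lies on the block, shaft level, axis 11 mm up. Origin: on the underside below the shoulder (where shaft meets block); +x to the tip; block from x = -40 mm to 0; z up. 90 g.
- pin_a_shoulder (a point): On the shaft axis of pin_a, in the face of the grip block (shoulder); pushed fully home, this face meets the outer face of the hasp.
- pin_b: Loose steel locking pin, one of two alike, at first left of the case, tip to the right: a round shaft 10 mm thick, 58 mm long (last 8 mm tapered to 5 mm), on a flat-sided dark grip block 40 long, 14 wide, 22 mm high. It lies on the block, shaft level, axis 11 mm up. Origin: on the underside below the shoulder (where shaft meets block); +x to the tip; block from x = -40 mm to 0; z up. 90 g.
- pin_b_shoulder (a point): On the shaft axis of pin_b, in the face of the grip block (shoulder); pushed fully home, this face meets the outer face of the hasp.
- nipple_1: Loose brass pipe nipple (all alike, three to five are present, None if absent): a short round fitting with a hexagon in the middle, lying flat, 25 x 56 x 22 mm. Origin: centre of its underside; its length runs along its y; z up. 0.06 kg.
- nipple_2: Loose brass pipe nipple (all alike, three to five are present, None if absent): a short round fitting with a hexagon in the middle, lying flat, 25 x 56 x 22 mm. Origin: centre of its underside; its length runs along its y; z up. 0.06 kg.
- nipple_3: Loose brass pipe nipple (all alike, three to five are present, None if absent): a short round fitting with a hexagon in the middle, lying flat, 25 x 56 x 22 mm. Origin: centre of its underside; its length runs along its y; z up. 0.06 kg.
- nipple_4: Loose brass pipe nipple (all alike, three to five are present, None if absent): a short round fitting with a hexagon in the middle, lying flat, 25 x 56 x 22 mm. Origin: centre of its underside; its length runs along its y; z up. 0.06 kg.
- nipple_5: Loose brass pipe nipple (all alike, three to five are present, None if absent): a short round fitting with a hexagon in the middle, lying flat, 25 x 56 x 22 mm. Origin: centre of its underside; its length runs along its y; z up. 0.06 kg.
- pipe_tee: Dark plastic pipe tee, 54 x 68 x 35 mm, loose on the bench; not for the case. Origin: centre of its underside.

How it is judged (in metres and radians):
On the way, in this order (a step that is already met when the one before it is completed fails the run):
1. all nipples present lie in the lower half of the open case (x of nipple_1 in the frame of case between -0.056 and 0.056 m and y of nipple_1 in the frame of case between -0.135 and 0.135 m and z of nipple_1 in the frame of case between 0 and 0.045 m and linear speed of each of nipple_1, nipple_2, nipple_3, nipple_4, nipple_5 below 0.05 m/s and x of nipple_2 in the frame of case between -0.056 and 0.056 m and y of nipple_2 in the frame of case between -0.135 and 0.135 m and z of nipple_2 in the frame of case between 0 and 0.045 m and x of nipple_3 in the frame of case between -0.056 and 0.056 m and y of nipple_3 in the frame of case between -0.135 and 0.135 m and z of nipple_3 in the frame of case between 0 and 0.045 m and x of nipple_4 in the frame of case between -0.056 and 0.056 m and y of nipple_4 in the frame of case between -0.135 and 0.135 m and z of nipple_4 in the frame of case between 0 and 0.045 m and x of nipple_5 in the frame of case between -0.056 and 0.056 m and y of nipple_5 in the frame of case between -0.135 and 0.135 m and z of nipple_5 in the frame of case between 0 and 0.045 m and value of joint lid above 0.5 rad), for 0.2 s.
2. the case is closed edge to edge (value of joint lid below 0.025 rad), for 0.2 s.
3. both hasps are pinned, the pins fully home ((((distance between pin_a_shoulder and hasp_left below 0.008 m and angle between the x axis of pin_a and the y axis of case, either way round below 0.17 rad and linear speed of pin_a below 0.03 m/s) and (distance between pin_b_shoulder and hasp_right below 0.008 m and angle between the x axis of pin_b and the y axis of case, either way round below 0.17 rad and linear speed of pin_b below 0.03 m/s)) or ((distance between pin_a_shoulder and hasp_right below 0.008 m and angle between the x axis of pin_a and the y axis of case, either way round below 0.17 rad and linear speed of pin_a below 0.03 m/s) and (distance between pin_b_shoulder and hasp_left below 0.008 m and angle between the x axis of pin_b and the y axis of case, either way round below 0.17 rad and linear speed of pin_b below 0.03 m/s))) and value of joint lid below 0.025 rad), for 0.2 s.
At the end, for the whole second after the job is handed in: Every nipple present is at rest inside the case, the upper half is within 0.025 rad of closed, each hasp has a pin pushed from its outer side with the shoulder within 8 mm of the hole's mouth and the shaft within 0.17 rad of the hole's axis, at rest; the pipe tee is within 50 mm of where it started (all of step 3 and x of nipple_1 in the frame of case between -0.056 and 0.056 m and y of nipple_1 in the frame of case between -0.135 and 0.135 m and z of nipple_1 in the frame of case between 0 and 0.045 m and linear speed of each of nipple_1, nipple_2, nipple_3, nipple_4, nipple_5 below 0.05 m/s and x of nipple_2 in the frame of case between -0.056 and 0.056 m and y of nipple_2 in the frame of case between -0.135 and 0.135 m and z of nipple_2 in the frame of case between 0 and 0.045 m and x of nipple_3 in the frame of case between -0.056 and 0.056 m and y of nipple_3 in the frame of case between -0.135 and 0.135 m and z of nipple_3 in the frame of case between 0 and 0.045 m and x of nipple_4 in the frame of case between -0.056 and 0.056 m and y of nipple_4 in the frame of case between -0.135 and 0.135 m and z of nipple_4 in the frame of case between 0 and 0.045 m and x of nipple_5 in the frame of case between -0.056 and 0.056 m and y of nipple_5 in the frame of case between -0.135 and 0.135 m and z of nipple_5 in the frame of case between 0 and 0.045 m and distance of pipe_tee from where it was at the start of the episode below 0.05 m); the robot touches nothing.
It fails at once if the upper half is slammed shut (faster than 4 rad/s) (velocity of joint lid below -4 rad/s).
Of nipple_1, nipple_2, nipple_3, nipple_4, nipple_5 only 3 to 5 are there at a start; the rules pass over those that are not, and their reading is None.
At some moment in a run one of nipple_1, nipple_2, nipple_3, nipple_4, nipple_5 may be knocked a few centimetres aside while the robot is not near it.
Once in a run the grip may slacken for a moment while it holds something.
It also fails if it takes over 210 s, if anything falls off the work surface, if the arm or the gripper's body presses on something with over 40 N, if the wrist force passes 120 N, or if a joint passes its speed limit or range.

## Working session

There is one attempt and no reset: what is moved stays moved. The work goes in short steps, Python scripts to look and compute and a shell command to move; the robot and the scene stay as the last step left them, time stands still between calls to the robot, and variables do not carry over. Pictures are saved under pics/ and viewed, at most 17 in all, crops included, and the job is handed in when it is done.

```bash
ls; mkdir -p pics; cat > h.py <<'E'
import numpy as np, cv2
from station import r
def cap(n,f=None,crop=None,s=1):
    c=r.capture(n); im=c["pixels"][:,:,::-1]
    if f:
        if crop: x0,y0,x1,y1=crop; im=im[y0:y1,x0:x1]
        if s!=1: im=cv2.resize(im,None,fx=s,fy=s,interpolation=cv2.INTER_CUBIC)
        cv2.imwrite("pics/"+f,im)
    return c
def cloud(c):
    z=c["z_map"].astype(float);K=c["K"];v,u=np.mgrid[:z.shape[0],:z.shape[1]]
    p=np.stack([(u-K[0,2])/K[0,0]*z,-(v-K[1,2])/K[1,1]*z,-z],-1)
    T=c["world_from_camera"];w=p@T[:3,:3].T+T[:3,3];w[z==0]=np.nan
    return w
def st():
    s=r.sense();return s
def move_to(p,yaw=None):
    """print tool-frame delta to world p (TCP)"""
    s=st();R=np.array(s["ee_rot"]);d=R.T@(np.array(p)-s["tcp_pos"]);print("d tool",d.round(4))
E
python3 - <<'E'
from h import *
c=cap("top","top1.png",s=1.25);np.savez("top1.npz",**c);print(c["K"],c["world_from_camera"])
c=cap("scene","sc1.png",s=1.25);np.savez("sc1.npz",**c)
s=st();print(s["tcp_pos"],np.round(s["ee_rot"],3),s["gripper_width"],s["time_s"])
E
```

```text
pics
station.py
steer.py
[[436.33790581   0.         322.07598782]
 [  0.         436.33790581 200.84876135]
 [  0.           0.           1.        ]] [[-0.3864632   0.88501313 -0.25961117  0.23883422]
 [-0.92225893 -0.36801071  0.11834939  0.16419276]
 [ 0.00920107  0.2851664   0.95843386  1.17403133]
 [ 0.          0.          0.          1.        ]]
[ 0.14951479 -0.60632076  0.22158985] [[-0.971 -0.239 -0.001]
 [-0.239  0.971  0.002]
 [ 0.     0.002 -1.   ]] 0.9967183544785172 0.1
```

View pics/top1.png

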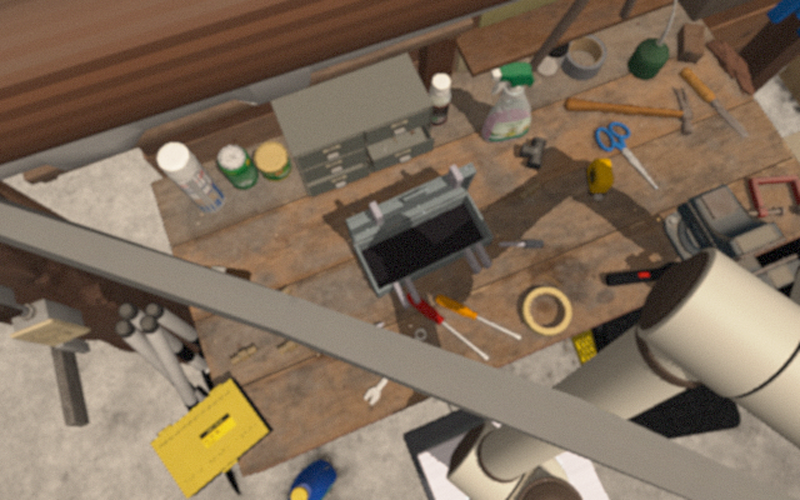

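View pics/sc1.png

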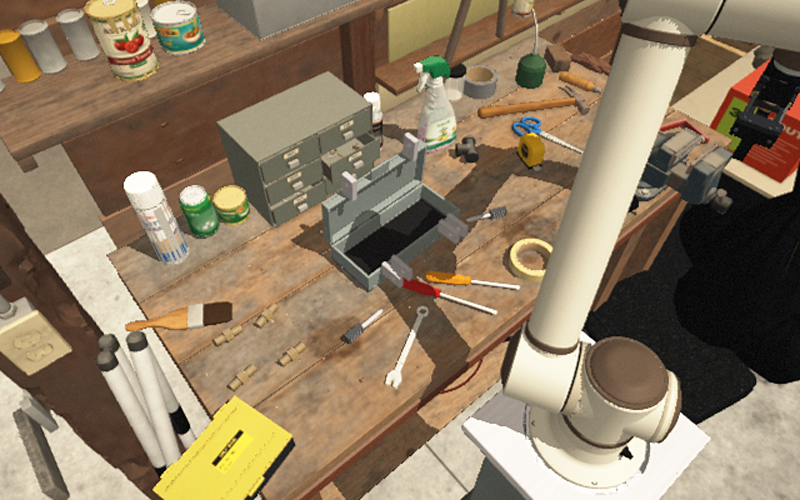

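The scene picture shows 4 nipples, at about (228,333), (265,316), (290,353) and (242,377). Pin_b is at (362,325), pin_a at (490,215), the tee at (467,148), and the case is centred near (395,235). The top view has a bar across the nipples. Next I'll project both clouds into a bench map.

```bash
cat >> h.py <<'E'
def ortho(c,x0,x1,y0,y1,res=0.001,zmax=0.3):
    """image: up = +x, left = +y; nearest (highest) point wins"""
    w=cloud(c).reshape(-1,3);col=c["pixels"].reshape(-1,3)[:,::-1]
    m=(w[:,0]>x0)&(w[:,0]<x1)&(w[:,1]>y0)&(w[:,1]<y1)&(w[:,2]<zmax)&(w[:,2]>-.05);w=w[m];col=col[m]
    o=np.argsort(w[:,2]);w=w[o];col=col[o]
    H=int((x1-x0)/res);W=int((y1-y0)/res);im=np.zeros((H,W,3),np.uint8);hz=np.full((H,W),np.nan)
    i=((x1-w[:,0])/res).astype(int).clip(0,H-1);j=((y1-w[:,1])/res).astype(int).clip(0,W-1)
    for di in range(2):
        for dj in range(2):
            a=(i+di).clip(0,H-1);b=(j+dj).clip(0,W-1);im[a,b]=col;hz[a,b]=w[:,2]
    return im,hz
E
python3 - <<'E'
from h import *
c=dict(np.load("sc1.npz"));w=cloud(c)
c2=dict(np.load("top1.npz"));w2=cloud(c2)
for n,(u,v) in dict(n1=(228,333),n2=(265,316),n3=(290,353),n4=(242,377),pb=(362,325),pa=(490,215),tee=(467,148),lidR=(412,150),lidL=(350,185),hl=(397,270),hr=(453,228),red=(420,288),wrench=(405,345),bench=(300,300)).items():
    print(n,w[int(v/1.25),int(u/1.25)].round(3))
for n,(u,v) in dict(hl=(402,290),pa=(520,244),tee=(533,150),fl=(375,290),bench=(300,400)).items(): print("top",n,w2[int(v/1.25),int(u/1.25)].round(3))
im,h=ortho(c,.3,.85,-.3,.5);cv2.imwrite("pics/o1.png",im)
im,h=ortho(c2,.3,.85,-.3,.5);cv2.imwrite("pics/o2.png",im)
E
```

```text
n1 [0.567 0.39  0.022]
n2 [0.556 0.311 0.019]
n3 [0.45  0.32  0.025]
n4 [0.468 0.417 0.022]
pb [0.413 0.178 0.021]
pa [ 0.457 -0.234  0.018]
tee [ 0.651 -0.347  0.03 ]
lidR [ 0.591 -0.103  0.198]
lidL [0.576 0.068 0.215]
hl [0.463 0.045 0.038]
hr [ 0.454 -0.105  0.071]
red [0.406 0.028 0.022]
wrench [0.329 0.135 0.008]
bench [0.552 0.232 0.003]
top hl [0.462 0.063 0.067]
top pa [ 0.468 -0.227  0.016]
top tee [ 0.658 -0.349  0.032]
top fl [0.495 0.11  0.012]
top bench [0.341 0.34  0.003]
```

View pics/o1.png

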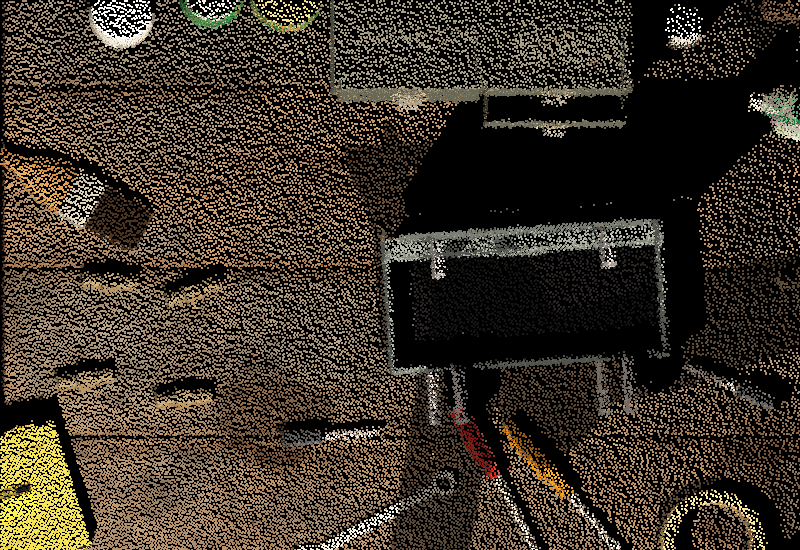

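The ortho map, with x=0.85−row/1000 and y=0.5−col/1000, shows 4 nipples, pin_b at (335,430), pin_a at (740,385) and the case outline. I'll now fit these numerically.

```bash
cat > fit.py <<'E'
from h import *
from scipy.optimize import least_squares
W=[];
for f in ("sc1.npz","top1.npz"):
    c=dict(np.load(f));w=cloud(c).reshape(-1,3);print(f,"cam",c["world_from_camera"][:3,3].round(2));W.append((w,c["pixels"].reshape(-1,3)))
def casefit(w):
    m=(w[:,2]>.046)&(w[:,2]<.054)&(w[:,0]>.45)&(w[:,0]<.66)&(w[:,1]>-.2)&(w[:,1]<.15);p=w[m,:2]
    def res(q):
        cs,sn=np.cos(q[2]),np.sin(q[2]);d=p-q[:2];a=np.abs(np.c_[d@[cs,sn],d@[-sn,cs]])-[.057,.137]
        return np.where((a>0).any(1),np.hypot(*a.clip(0).T),-a.max(1))
    s=least_squares(res,[.54,-.03,.07],loss="soft_l1",f_scale=.002);print("case",len(p),s.x.round(4),np.median(np.abs(res(s.x))).round(4))
for w,_ in W: casefit(w)
def obj(cx,cy,n,rad=.045,lo=.012,hi=.04):
    for w,_ in W:
        m=(np.hypot(w[:,0]-cx,w[:,1]-cy)<rad)&(w[:,2]>lo)&(w[:,2]<hi);p=w[m]
        if len(p)<15: print(n,"few",len(p));continue
        (x,y),(a,b),an=cv2.minAreaRect((p[:,:2]*1000).astype(np.float32))
        vx=cv2.fitLine(p[:,:2].astype(np.float32),cv2.DIST_HUBER,0,.01,.01).ravel()
        print(n,len(p),"rect",round(x),round(y),round(a),round(b),"line ang",np.degrees(np.arctan2(vx[1],vx[0])).round(1),"mean",p.mean(0).round(4),"zmax",p[:,2].max().round(3))
for n,x,y in [("n1",.565,.39),("n2",.556,.305),("n3",.447,.317),("n4",.47,.414),("pb",.415,.17),("pa",.465,-.235),("tee",.655,-.348)]: obj(x,y,n,.06 if n[0]=="p" else .04)
bw=W[0][0];m=(bw[:,0]>.4)&(bw[:,0]<.7)&(bw[:,1]>.2)&(bw[:,1]<.25);print("bench z",np.nanmedian(bw[m,2]))
E
python3 fit.py
```

```text
sc1.npz cam [-0.08  0.51  0.98]
top1.npz cam [0.24 0.16 1.17]
case 696 [ 0.5447 -0.0253  0.0635] 0.002
case 668 [ 0.5479 -0.0264  0.0609] 0.0019
n1 164 rect 572 393 44 56 line ang 88.2 mean [0.5673 0.3905 0.0186] zmax 0.029
n1 few 0
n2 154 rect 557 307 20 58 line ang -71.6 mean [0.5565 0.309  0.0191] zmax 0.027
n2 31 rect 568 288 17 15 line ang 41.7 mean [0.5688 0.2877 0.0191] zmax 0.024
n3 173 rect 451 317 57 22 line ang -84.4 mean [0.4505 0.3176 0.0192] zmax 0.026
n3 99 rect 453 325 25 37 line ang 86.0 mean [0.4526 0.3243 0.0199] zmax 0.028
n4 189 rect 469 415 22 55 line ang -81.3 mean [0.4689 0.4158 0.0189] zmax 0.027
n4 153 rect 473 414 23 57 line ang -79.3 mean [0.473  0.4142 0.0192] zmax 0.026
pb 190 rect 416 170 16 98 line ang -84.1 mean [0.4134 0.1801 0.0194] zmax 0.028
pb few 14
pa 144 rect 467 -229 98 19 line ang 66.1 mean [ 0.4609 -0.2369  0.0198] zmax 0.029
pa 154 rect 467 -229 98 15 line ang 66.4 mean [ 0.4656 -0.2343  0.0195] zmax 0.03
tee 255 rect 655 -349 52 71 line ang -35.6 mean [ 0.6508 -0.3476  0.029 ] zmax 0.04
tee 332 rect 659 -351 52 70 line ang -36.4 mean [ 0.6543 -0.3504  0.0302] zmax 0.04
bench z 0.001362976968521501
```
Case: ≈(0.547,-0.026), yaw 0.062 rad =3.6°. Check yaw sign: in map, front edge left corner (395,370) → x=.48,y=.105 ; right (665,350) → x=.5,y=-.165. Case y axis=(-sin,cos): yaw +0.062: left is at smaller x ✓.

The rows are not in the units I measure in: shifts go in units of 50 mm and turns go in units of 4 degrees. I convert before sending: -0.377 m is -7.54, 0.275 m is 5.5, -60 degrees is -15.

```bash
cat > go.py <<'E'
# usage: go.py x y z phi [x y z phi ...]: prints tool-axis shift+rz, each from the pose before it
import sys,numpy as np
from station import r
s=r.sense();R=np.array(s["ee_rot"]);p=np.array(s["tcp_pos"]);a=list(map(float,sys.argv[1:]))
print("now",p.round(4),"phi",np.degrees(np.arctan2(R[1,1],R[0,1])).round(1),"tiltz",R[:,2].round(3),"j",np.round(s["joints"],0),"t",s["time_s"],"w",round(s["gripper_width"],3))
for k in range(0,len(a),4):
    q=np.array(a[k:k+3]);f=np.radians(a[k+3])
    d=R.T@(q-p);f0=np.arctan2(R[1,1],R[0,1]);rz=-np.degrees((f-f0+np.pi)%(2*np.pi)-np.pi)
    print("->",q,"d",d.round(4),"rz",rz.round(1))
    p=q;R=np.array([[np.sin(f),np.cos(f),0],[-np.cos(f),np.sin(f),0],[0,0,-1]])
E
python3 steer.py '[[1,-7.54,5.5,-1.16,0,0,-15],[1,-7.54,5.5,-1.16,0,0,-15],[1,-7.54,5.5,-1.16,0,0,-15],[1,-7.54,5.5,-1.16,0,0,-15],[1,-7.54,5.5,-1.16,0,0,-15],[1,-7.54,5.5,-1.16,0,0,-15],[1,-7.54,5.5,-1.16,0,0,-15],[1,-7.54,5.5,-1.16,0,0,-15]]'
python3 go.py .44 .05 .28 180 .471 .415 .15 189 .471 .415 .004 189 .453 .317 .15 186
```

```text
time_s: 0.9
tcp_pos: [0.4058, -0.301, 0.272]
ee_rot: [[-0.276, -0.961, -0.0], [-0.961, 0.276, 0.0], [-0.0, 0.0, -1.0]]
wrist_force: [-0.1, -0.1, -0.4]
gripper_width: 1.006
gripper_force: 0.0
now [ 0.4058 -0.301   0.272 ] phi 164.0 tiltz [-0.  0. -1.] j [-18.   8. -11.  -0. -70.   2.] t 0.9 w 1.006
-> [0.44 0.05 0.28] d [-0.3468  0.0638 -0.0079] rz -16.0
-> [0.471 0.415 0.15 ] d [ 0.365 -0.031  0.13 ] rz -9.0
-> [0.471 0.415 0.004] d [0.    0.    0.146] rz -0.0
-> [0.453 0.317 0.15 ] d [-0.094   0.0331 -0.146 ] rz 3.0
```

```bash
sed -i 's/\[\[np.sin(f),np.cos(f),0\],\[-np.cos(f),np.sin(f),0\]/[[-np.sin(f),np.cos(f),0],[np.cos(f),np.sin(f),0]/' go.py
python3 steer.py '[[1,-6.94,1.28,-0.16,0,0,-4],[1,-6.94,1.28,-0.16,0,0,-4],[1,-6.94,1.28,-0.16,0,0,-4],[1,-6.94,1.28,-0.16,0,0,-4],[1,-6.94,1.28,-0.16,0,0,-4],[1,-6.94,1.28,-0.16,0,0,-4],[1,-6.94,1.28,-0.16,0,0,-4],[1,-6.94,1.28,-0.16,0,0,-4]]' >/dev/null
python3 steer.py '[[1,-7.3,-0.62,2.6,0,0,-2.25],[1,-7.3,-0.62,2.6,0,0,-2.25],[1,-7.3,-0.62,2.6,0,0,-2.25],[1,-7.3,-0.62,2.6,0,0,-2.25],[1,-7.3,-0.62,2.6,0,0,-2.25],[1,-7.3,-0.62,2.6,0,0,-2.25],[1,-7.3,-0.62,2.6,0,0,-2.25],[1,-7.3,-0.62,2.6,0,0,-2.25]]'
python3 go.py .471 .415 .15 189 .471 .415 .004 189
python3 - <<'E'
from h import *
c=cap("wrist","w1.png");np.savez("w1.npz",**c);w=cloud(c)
print(c["world_from_camera"].round(3))
E
```

```text
time_s: 2.5
tcp_pos: [0.4718, 0.4147, 0.1479]
ee_rot: [[0.154, -0.988, -0.001], [-0.988, -0.154, -0.002], [0.001, 0.002, -1.0]]
wrist_force: [0.1, 0.4, 0.6]
gripper_width: 1.001
gripper_force: 0.0
now [0.4718 0.4147 0.1479] phi -171.1 tiltz [-0.001 -0.002 -1.   ] j [ 56.  26.  -5.  -0. -59. -47.] t 2.5 w 1.001
-> [0.471 0.415 0.15 ] d [-0.0004  0.0007 -0.0021] rz -0.1
-> [0.471 0.415 0.004] d [0.    0.    0.146] rz -0.0
[[-0.988  0.148  0.043  0.484]
 [-0.154 -0.953 -0.259  0.343]
 [ 0.002 -0.263  0.965  0.312]
 [ 0.     0.     0.     1.   ]]
```

View pics/w1.png

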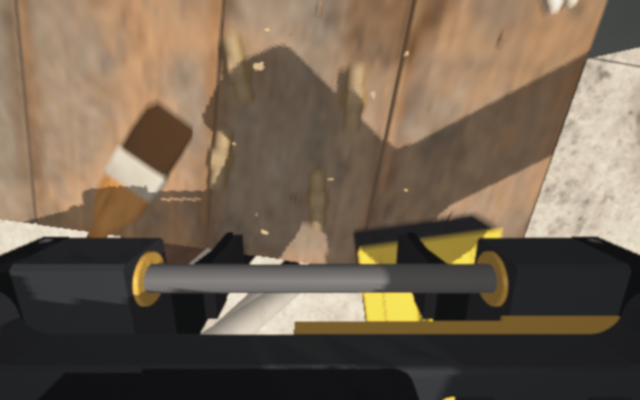

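The wrist view shows all four nipples, at (237,65), (219,160), (350,95) and (317,195). The last one, n4, is below the gripper. I'll cross-check the positions with the wrist depth.

```bash
cat > wf.py <<'E'
import sys
from h import *
def wfit(c,pts,rad=.04,lo=.010,hi=.032):
    w=cloud(c).reshape(-1,3);out=[]
    for x,y in pts:
        for _ in range(3):
            p=w[(np.hypot(w[:,0]-x,w[:,1]-y)<rad)&(w[:,2]>lo)&(w[:,2]<hi)]
            if len(p)<20: break
            (rx,ry),(a,b),an=cv2.minAreaRect((p[:,:2]*1000).astype(np.float32));x,y=rx/1000,ry/1000
        if len(p)<20: print("few",x,y,len(p));continue
        l=cv2.fitLine(p[:,:2].astype(np.float32),cv2.DIST_HUBER,0,.01,.01).ravel()
        print(len(p),"c",np.round([x,y],4),"size",round(a),round(b),"ang",(np.degrees(np.arctan2(l[1],l[0]))%180).round(1),"zmax",np.percentile(p[:,2],98).round(3))
E
python3 - <<'E'
from wf import *
c=dict(np.load("w1.npz"));w=cloud(c)
for u,v in [(237,65),(219,160),(350,95),(317,195),(280,120)]: print(w[v,u].round(3))
wfit(c,[(.569,.391),(.56,.307),(.453,.317),(.471,.415)])
E
python3 steer.py '[[0.8,0,0,1,0,0,0],[0.8,0,0,2,0,0,0],[0.8,0,0,2.6,0,0,0],[0.8,0,0,2.86,0,0,0],[0.8,0,0,2.86,0,0,0],[0,0,0,2.86,0,0,0],[0,0,0,2.86,0,0,0],[0,0,0,2.86,0,0,0]]'
python3 steer.py '[[0,0,0,0,0,0,0],[0,0,0,0,0,0,0],[0,0,0,-1,0,0,0],[0,0,0,-2,0,0,0],[0,0,0,-2,0,0,0]]'
```

```text
[0.561 0.31  0.023]
[0.57  0.395 0.024]
[0.46  0.319 0.024]
[0.475 0.414 0.024]
[0.521 0.351 0.002]
2341 c [0.5953 0.3893] size 56 72 ang 173.4 zmax 0.024
1535 c [0.5579 0.3078] size 33 56 ang 109.6 zmax 0.025
1379 c [0.4553 0.3181] size 25 56 ang 95.8 zmax 0.025
1078 c [0.4746 0.4159] size 24 56 ang 99.9 zmax 0.024
time_s: 3.35
tcp_pos: [0.4728, 0.4141, 0.009]
ee_rot: [[0.154, -0.988, 0.002], [-0.988, -0.154, 0.003], [-0.003, -0.003, -1.0]]
wrist_force: [0.2, 0.6, -0.4]
gripper_width: 0.614
gripper_force: 0.0
time_s: 3.85
tcp_pos: [0.4756, 0.4171, 0.1154]
ee_rot: [[0.156, -0.988, 0.011], [-0.988, -0.156, 0.012], [-0.01, -0.013, -1.0]]
wrist_force: [0.4, 0.9, -0.4]
gripper_width: 0.152
gripper_force: 0.0
```

To row units: -0.04 m is -0.8.

```bash
python3 steer.py '[[0.6,0,0,-0.8,0,0,0],[0.6,0,0,-0.8,0,0,0],[0.6,0,0,-0.8,0,0,0],[0.6,0,0,-0.8,0,0,0],[0.6,0,0,-0.8,0,0,0],[0.6,0,0,-0.8,0,0,0]]'
python3 - <<'E'
from wf import *
wfit(cap("wrist"),[(.56,.307),(.453,.317),(.471,.415)])
E
python3 go.py .4746 .416 .004 189.9
```

```text
time_s: 4.45
tcp_pos: [0.4717, 0.4128, 0.1458]
ee_rot: [[0.154, -0.988, -0.001], [-0.988, -0.154, -0.002], [0.001, 0.001, -1.0]]
wrist_force: [-0.1, -0.1, 0.1]
gripper_width: 0.573
gripper_force: 0.0
1550 c [0.558 0.308] size 33 56 ang 110.2 zmax 0.025
1385 c [0.4553 0.3182] size 25 56 ang 95.9 zmax 0.025
1102 c [0.4741 0.416 ] size 24 56 ang 98.9 zmax 0.024
now [0.4718 0.4129 0.146 ] phi -171.1 tiltz [-0.001 -0.001 -1.   ] j [ 56.  26.  -5.  -0. -59. -47.] t 4.5 w 0.582
-> [0.4746 0.416  0.004 ] d [-0.0028 -0.0034  0.142 ] rz -1.0
```

```bash
python3 steer.py '[[0.6,-0.06,-0.06,1,0,0,0],[0.6,-0.06,-0.06,2,0,0,0],[0.6,-0.06,-0.06,2.6,0,0,0],[0.6,-0.06,-0.06,2.82,0,0,0],[0.6,-0.06,-0.06,2.82,0,0,0],[0.6,-0.06,-0.06,2.82,0,0,0],[0,-0.06,-0.06,2.82,0,0,0],[0,-0.06,-0.06,2.82,0,0,0]]'
python3 steer.py '[[0,0,0,0,0,0,0],[0,0,0,0,0,0,0],[0,0,0,0,0,0,0],[0,0,0,0,0,0,0],[0,0,0,0,0,0,0],[0,0,0,0,0,0,0]]'
```

```text
time_s: 5.3
tcp_pos: [0.4752, 0.4176, 0.0079]
ee_rot: [[0.154, -0.988, 0.002], [-0.988, -0.154, 0.003], [-0.003, -0.003, -1.0]]
wrist_force: [-0.2, 0.2, 0.3]
gripper_width: 0.493
gripper_force: 0.0
time_s: 5.9
tcp_pos: [0.4745, 0.4167, 0.0064]
ee_rot: [[0.154, -0.988, 0.0], [-0.988, -0.154, 0.0], [-0.0, -0.0, -1.0]]
wrist_force: [-1.3, -0.9, 5.6]
gripper_width: 0.265
gripper_force: 30.0
```

```bash
python3 go.py .475 .417 .15 189 .49 .15 .15 120 .540 -.11 .12 93.6 .54 -.11 .015 93.6 .54 -.11 .15 93.6 .45 .2 .15 160 .4553 .318 .15 186
```

```text
now [0.4745 0.4167 0.0064] phi -171.1 tiltz [ 0.  0. -1.] j [ 56.  35. -12.   0. -43. -47.] t 5.9 w 0.265
-> [0.475 0.417 0.15 ] d [-0.0002 -0.0006 -0.1436] rz -0.1
-> [0.49 0.15 0.15] d [0.2661 0.027  0.    ] rz 69.0
-> [ 0.54 -0.11  0.12] d [ 0.0867 -0.2502  0.03  ] rz 26.4
-> [ 0.54  -0.11   0.015] d [0.    0.    0.105] rz -0.0
-> [ 0.54 -0.11  0.15] d [ 0.     0.    -0.135] rz -0.0
-> [0.45 0.2  0.15] d [0.0704 0.315  0.    ] rz -66.4
-> [0.4553 0.318  0.15  ] d [-0.1127  0.0354  0.    ] rz -26.0
```

```bash
python3 steer.py '[[0,0,0,-1,0,0,0],[0,0,0,-2,0,0,0],[0,0,0,-2.88,0,0,0],[0,0,0,-2.88,0,0,0]]' | grep -E "tcp|width|gripper_f"
python3 steer.py '[[0,0.8,0.06,0,0,0,2],[0,1.6,0.14,0,0,0,4],[0,2.4,0.22,0,0,0,6],[0,3.2,0.3,0,0,0,8],[0,4,0.4,0,0,0,10],[0,4.8,0.48,0,0,0,12],[0,5.32,0.54,0,0,0,14],[0,5.32,0.54,0,0,0,16]]' | grep -E "tcp|width|gripper_f"
python3 go.py .54 -.11 .12 93.6
```

```text
tcp_pos: [0.4776, 0.4198, 0.1573]
gripper_width: 0.264
gripper_force: 30.0
tcp_pos: [0.4877, 0.1463, 0.1487]
gripper_width: 0.265
gripper_force: 30.0
now [0.4877 0.1463 0.1487] phi 124.3 tiltz [-0.002 -0.001 -1.   ] j [ 35.  15. -22.  -0. -54. -91.] t 7.1 w 0.265
-> [ 0.54 -0.11  0.12] d [ 0.101  -0.2413  0.0289] rz 30.7
```

```bash
python3 steer.py '[[0,0.4,-0.9,0,0,0,2],[0,0.8,-1.8,0,0,0,4],[0,1.2,-2.7,0,0,0,6],[0,1.6,-3.6,0,0,0,7.5],[0,2,-4.5,0.2,0,0,7.5],[0,2.02,-4.82,0.58,0,0,7.5],[0,2.02,-4.82,0.58,0,0,7.5],[0,2.02,-4.82,0.58,0,0,7.5]]' | grep -E "tcp|width|gripper_f"
python3 go.py .54 -.11 .015 93.6
python3 - <<'E'
from h import *
cap("scene","sc2.png",crop=(220,60,460,260),s=3)
E
```

```text
tcp_pos: [0.5429, -0.1062, 0.1197]
gripper_width: 0.264
gripper_force: 30.0
now [ 0.5429 -0.1062  0.1197] phi 94.8 tiltz [-0.002 -0.    -1.   ] j [  6.  21. -18.  -0. -52. -91.] t 7.9 w 0.264
-> [ 0.54  -0.11   0.015] d [ 0.0029 -0.0036  0.1047] rz 1.2
```

View pics/sc2.png

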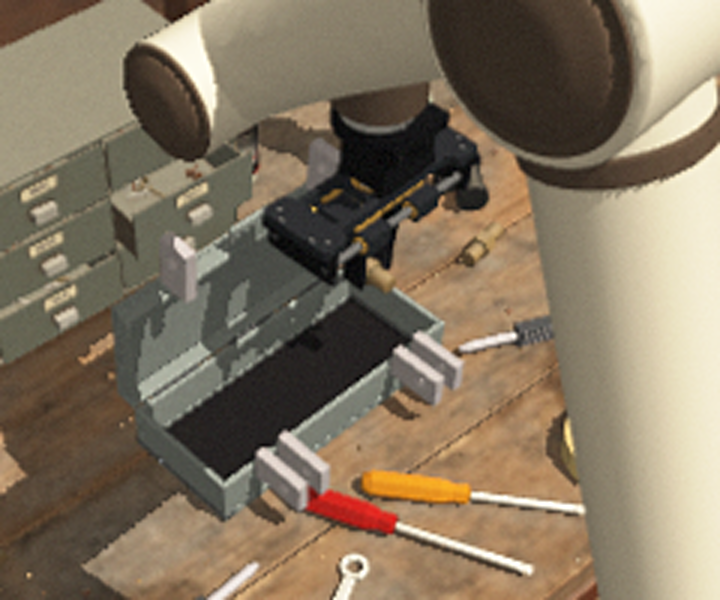

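The crop shows a fifth nipple right of the case at crop (480,245), which was in shadow before. The gripper is in front of the lid and clear of it. I'll lower at case y ≈ −96 mm to leave room for five.

To row units: -0.016 m is -0.32, 0.003 m is 0.06, 1 degrees is 0.25.

```bash
python3 steer.py '[[0.2,0.06,-0.32,0.4,0,0,0.25],[0.2,0.06,-0.32,1,0,0,0.25],[0.2,0.06,-0.32,1.6,0,0,0.25],[0.2,0.06,-0.32,2,0,0,0.25],[0.2,0.06,-0.32,2.08,0,0,0.25],[0.2,0.06,-0.32,2.08,0,0,0.25],[0.36,0.06,-0.32,2.08,0,0,0.25],[0.36,0.06,-0.32,2.08,0,0,0.25]]'
python3 steer.py '[[0.36,0,0,0,0,0,0],[0.36,0,0,-0.6,0,0,0],[0.36,0,0,-1.6,0,0,0],[0.36,0,0,-2.7,0,0,0],[0.36,0,0,-2.7,0,0,0],[0.36,0,0,-2.7,0,0,0]]'
python3 go.py .56 -.285 .15 60
python3 - <<'E'
from wf import *
c=cap("scene","sc3.png",crop=(220,60,460,260),s=3);np.savez("sc3.npz",**c);w=cloud(c)
print(w[142,380].round(3),w[143,378].round(3)); wfit(c,[tuple(w[142,380,:2])],lo=.012)
E
```

```text
time_s: 8.75
tcp_pos: [0.5433, -0.1218, 0.0186]
ee_rot: [[-0.998, -0.068, 0.004], [-0.068, 0.998, -0.0], [-0.004, -0.0, -1.0]]
wrist_force: [-0.7, 0.8, 1.5]
gripper_width: 0.341
gripper_force: 0.0
time_s: 9.35
tcp_pos: [0.543, -0.122, 0.1545]
ee_rot: [[-0.998, -0.067, 0.006], [-0.067, 0.998, 0.001], [-0.006, 0.0, -1.0]]
wrist_force: [-1.1, -0.5, -1.4]
gripper_width: 0.359
gripper_force: 0.0
now [ 0.543  -0.122   0.1545] phi 93.8 tiltz [ 0.006  0.001 -1.   ] j [  4.  19. -15.  -0. -56. -90.] t 9.35 w 0.359
-> [ 0.56  -0.285  0.15 ] d [-0.006  -0.1637  0.0045] rz 33.8
[ 0.568 -0.296  0.018] [ 0.566 -0.285  0.022]
91 c [ 0.5738 -0.3052] size 22 60 ang 101.1 zmax 0.026
```

View pics/sc3.png

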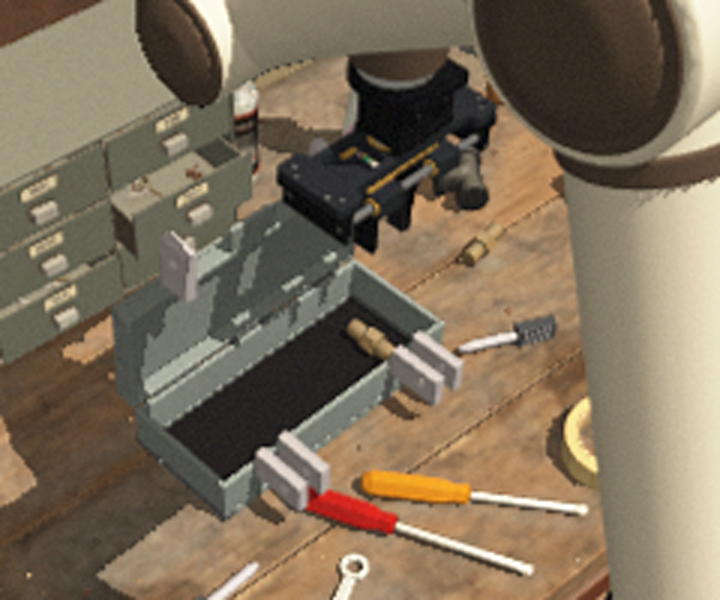

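```bash
python3 steer.py '[[0.6,0.4,-1,-0.2,0,0,0],[0.6,0.4,-2,-0.4,0,0,0],[0.6,0,-3,-0.4,0,0,2],[0.6,-0.2,-3.6,-0.4,0,0,4],[0.6,-0.32,-3.6,-0.4,0,0,6],[0.6,-0.32,-3.6,-0.4,0,0,8],[0.6,-0.32,-3.6,-0.4,0,0,10],[0.6,-0.32,-3.6,-0.4,0,0,12]]' >/dev/null
python3 steer.py '[[0.6,0,0,0,0,0,2],[0.6,0,0,0,0,0,4],[0.6,0,0,0,0,0,6],[0.6,0,0,0,0,0,8],[0.6,0,0,0,0,0,9],[0.6,0,0,0,0,0,9]]'
python3 - <<'E'
from wf import *
c=cap("wrist","w2.png");np.savez("w2.npz",**c)
wfit(c,[(.57,-.30)])
c=cap("scene");wfit(c,[(.569,.391),(.56,.307),(.453,.317),(.57,-.29)])
E
python3 go.py .57 -.3 .15 11
```

```text
time_s: 10.8
tcp_pos: [0.569, -0.3002, 0.1693]
ee_rot: [[-0.171, 0.985, -0.004], [0.985, 0.171, 0.001], [0.002, -0.004, -1.0]]
wrist_force: [-0.2, 0.9, -0.5]
gripper_width: 0.6
gripper_force: 0.0
953 c [ 0.5752 -0.3036] size 25 56 ang 103.5 zmax 0.025
278 c [0.5906 0.389 ] size 56 71 ang 175.0 zmax 0.024
162 c [0.5531 0.3067] size 28 58 ang 108.4 zmax 0.025
183 c [0.4518 0.317 ] size 20 56 ang 93.7 zmax 0.025
93 c [ 0.5734 -0.3039] size 22 60 ang 99.8 zmax 0.027
now [ 0.5693 -0.3004  0.1701] phi 9.9 tiltz [-0.003  0.001 -1.   ] j [ -13.   26.   -1.   -0.  -63. -157.] t 10.9 w 0.597
-> [ 0.57 -0.3   0.15] d [0.0002 0.0008 0.0201] rz -1.1
```

View pics/w2.png

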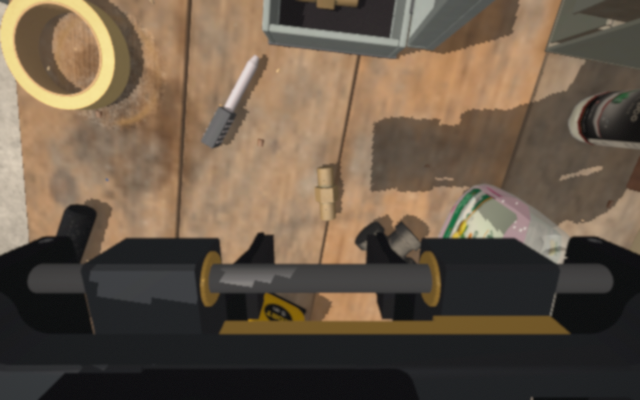

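The wrist view shows nipple 5 at (325,195), pin_a at (235,105), the tee at (395,238) and the spray bottle at (520,215). I'll check body clearance first.

```bash
python3 - <<'E'
from h import *
s=st();R=np.array(s["ee_rot"]);t=np.array([.575,-.3035,.004])
for f in ("w2.npz","sc1.npz","top1.npz"):
    w=cloud(dict(np.load(f))).reshape(-1,3);q=(w-t)@R
    m=(w[:,2]>.06)&(w[:,2]<.2)&(w[:,0]>.5)&(w[:,0]<.8)&(abs(q[:,0])<.055)&(w[:,1]<-.2);print(f,m.sum(),np.sort(q[m,1])[:5].round(3))
    m=(w[:,2]>.012)&(w[:,2]<.05)&(abs(q[:,0])<.02)&(q[:,1]>.02)&(q[:,1]<.1);print("tee",m.sum(),np.sort(q[m,1])[:5].round(3))
E
python3 go.py .575 -.3035 .004 12
```

```text
w2.npz 4612 [-0.042 -0.041 -0.041 -0.041 -0.041]
tee 0 []
sc1.npz 856 [0.121 0.123 0.123 0.124 0.125]
tee 0 []
top1.npz 825 [0.126 0.126 0.127 0.127 0.127]
tee 0 []
now [ 0.5693 -0.3004  0.1701] phi 9.9 tiltz [-0.003  0.001 -1.   ] j [ -13.   26.   -1.   -0.  -63. -157.] t 10.9 w 0.597
-> [ 0.575  -0.3035  0.004 ] d [-0.0043  0.0055  0.1661] rz -2.1
```

To row units: 0.164 m is 3.28, 0.14 m is 2.8, -2 degrees is -0.5.

```bash
python3 steer.py '[[0.55,-0.08,0.1,1,0,0,-0.5],[0.55,-0.08,0.1,2,0,0,-0.5],[0.55,-0.08,0.1,2.8,0,0,-0.5],[0.55,-0.08,0.1,3.28,0,0,-0.5],[0.55,-0.08,0.1,3.28,0,0,-0.5],[0.55,-0.08,0.1,3.28,0,0,-0.5],[0,-0.08,0.1,3.28,0,0,-0.5],[0,-0.08,0.1,3.28,0,0,-0.5]]' | grep tcp
python3 steer.py '[[0,0,0,0,0,0,0],[0,0,0,0,0,0,0],[0,0,0,0,0,0,0],[0,0,0,0,0,0,0],[0,0,0,-1,0,0,0],[0,0,0,-2,0,0,0],[0,0,0,-3,0,0,0],[0,0,0,-3,0,0,0]]'
python3 go.py .57 -.3 .155 93.6 .545 -.074 .13 93.6 .545 -.074 .018 93.6
```

```text
tcp_pos: [0.5764, -0.3039, 0.0096]
time_s: 12.5
tcp_pos: [0.58, -0.3056, 0.1668]
ee_rot: [[-0.207, 0.978, 0.015], [0.978, 0.207, -0.006], [-0.009, 0.014, -1.0]]
wrist_force: [0.6, 0.5, -0.2]
gripper_width: 0.262
gripper_force: 30.0
now [ 0.58   -0.3056  0.1668] phi 11.9 tiltz [ 0.015 -0.006 -1.   ] j [ -14.   27.   -0.    0.  -62. -155.] t 12.5 w 0.262
-> [ 0.57  -0.3    0.155] d [ 0.0076 -0.0088  0.0116] rz -81.7
-> [ 0.545 -0.074  0.13 ] d [0.0108 0.2271 0.025 ] rz -0.0
-> [ 0.545 -0.074  0.018] d [0.    0.    0.112] rz -0.0
```

```bash
python3 steer.py '[[0,0,-0.4,0,0,0,-2],[0,0,-0.8,0,0,0,-4],[0,0,-1,0,0,0,-6],[0,0,-1,0,0,0,-8],[0,0,-1,0,0,0,-10],[0,0,-1,0,0,0,-12],[0,0,-1,0,0,0,-14],[0,0,-1,0,0,0,-16]]' >/dev/null
python3 steer.py '[[0,0,0,0,0,0,-2],[0,0,0,0,0,0,-4],[0,0,0,0,0,0,-4.5],[0,0,0,0,0,0,-4.5]]'|grep tcp
python3 go.py .538 -.0747 .13 93.6
```

```text
tcp_pos: [0.5264, -0.3138, 0.1572]
now [ 0.5264 -0.3138  0.1572] phi 93.8 tiltz [-0.001  0.    -1.   ] j [-16.  24.  -7.  -0. -60. -70.] t 13.7 w 0.266
-> [ 0.538  -0.0747  0.13  ] d [-0.0275  0.2378  0.0273] rz 0.2
```

To row units: 0.237 m is 4.74, 0.2 m is 4.

```bash
python3 steer.py '[[0,-0.1,1,0,0,0,0],[0,-0.2,2,0,0,0,0],[0,-0.3,3,0,0,0,0],[0,-0.4,4,0.2,0,0,0],[0,-0.54,4.74,0.54,0,0,0],[0,-0.54,4.74,0.54,0,0,0],[0,-0.54,4.74,0.54,0,0,0]]'|grep tcp
python3 go.py .538 -.0747 .018 93.6
```

```text
tcp_pos: [0.5375, -0.0748, 0.1304]
now [ 0.5375 -0.0748  0.1304] phi 93.9 tiltz [-0.001 -0.    -1.   ] j [  9.  19. -19.   0. -52. -95.] t 14.4 w 0.261
-> [ 0.538  -0.0747  0.018 ] d [-0.0006  0.      0.1124] rz 0.3
```

The rows are not in the units I measure in: shifts go in units of 50 mm and turns go in units of 4 degrees. I convert before sending: 0.112 m is 2.24, 0.09 m is 1.8.

```bash
python3 steer.py '[[0,0,0,1,0,0,0],[0,0,0,1.8,0,0,0],[0,0,0,2.24,0,0,0],[0,0,0,2.24,0,0,0],[0,0,0,2.24,0,0,0],[0.36,0,0,2.24,0,0,0],[0.36,0,0,2.24,0,0,0],[0.36,0,0,2.24,0,0,0]]'
python3 steer.py '[[0.36,0,0,-0.6,0,0,0],[0.36,0,0,-1.6,0,0,0],[0.36,0,0,-2.6,0,0,0],[0.36,1,0,-2.8,0,0,0],[0.5,1.8,0.6,-2.8,0,0,-1.25],[0.6,1.8,1.6,-2.8,0,0,-3],[0.6,1.8,2.6,-2.8,0,0,-5],[0.6,1.8,3.6,-2.8,0,0,-7]]'
python3 go.py .4553 .318 .15 186
```

```text
time_s: 15.2
tcp_pos: [0.5385, -0.0757, 0.0202]
ee_rot: [[-0.998, -0.067, 0.003], [-0.067, 0.998, 0.0], [-0.003, 0.0, -1.0]]
wrist_force: [-0.5, -0.2, 0.2]
gripper_width: 0.354
gripper_force: 0.0
time_s: 16.0
tcp_pos: [0.4353, 0.0989, 0.1602]
ee_rot: [[-0.847, -0.532, 0.003], [-0.532, 0.847, 0.001], [-0.003, -0.0, -1.0]]
wrist_force: [1.2, 0.0, -0.0]
gripper_width: 0.577
gripper_force: 0.0
now [0.4353 0.0989 0.1602] phi 122.2 tiltz [ 0.003  0.001 -1.   ] j [ 34.   8. -29.   0. -53. -92.] t 16.0 w 0.577
-> [0.4553 0.318  0.15  ] d [-0.1335  0.1748  0.0106] rz -63.8
```

To row units: 0.175 m is 3.5, 0.15 m is 3, -64 degrees is -16.

```bash
python3 steer.py '[[0.6,-0.4,0.44,0,0,0,-2],[0.6,-0.8,0.88,0,0,0,-4],[0.6,-1.2,1.32,0,0,0,-6],[0.6,-1.6,1.8,0,0,0,-8],[0.6,-2,2.4,0,0,0,-10],[0.6,-2.4,3,0,0,0,-12],[0.6,-2.66,3.5,0,0,0,-14],[0.6,-2.66,3.5,0,0,0,-16]]'|grep tcp
python3 - <<'E'
from wf import *
c=cap("wrist");np.savez("w3.npz",**c)
wfit(c,[(.561,.307),(.453,.317)])
wfit(c,[(.57,.391)],rad=.033)
E
python3 go.py .455 .318 .005 186
```

```text
tcp_pos: [0.4565, 0.3196, 0.1594]
1109 c [0.5586 0.3078] size 33 56 ang 109.8 zmax 0.024
1030 c [0.4556 0.318 ] size 24 56 ang 95.7 zmax 0.024
480 c [0.5873 0.3735] size 55 26 ang 7.5 zmax 0.022
now [0.4563 0.3181 0.1593] phi -173.5 tiltz [ 0.001  0.001 -1.   ] j [ 52.  18. -15.   0. -57. -45.] t 16.85 w 0.602
-> [0.455 0.318 0.005] d [1.000e-04 1.400e-03 1.543e-01] rz 0.5
```

Next I'll grasp n3 and place it at case y=0, world (.535,−.027).

To row units: 0.154 m is 3.08, 0.14 m is 2.8.

```bash
python3 steer.py '[[0.6,0,0.02,1,0,0,0],[0.6,0,0.02,2,0,0,0],[0.6,0,0.02,2.8,0,0,0],[0.6,0,0.02,3.08,0,0,0],[0.6,0,0.02,3.08,0,0,0],[0.4,0,0.02,3.08,0,0,0],[0,0,0.02,3.08,0,0,0],[0,0,0.02,3.08,0,0,0]]' | grep tcp
python3 steer.py '[[0,0,0,0,0,0,0],[0,0,0,0,0,0,0],[0,0,0,0,0,0,0],[0,0,0,0,0,0,0],[0,0,0,-1,0,0,0],[0,0,0,-2,0,0,0],[0,0,0,-3,0,0,0],[0,0,0,-3,0,0,0]]'|grep -E "tcp|grip"
python3 go.py .44 .13 .155 125 .535 -.027 .13 93.6
```

```text
tcp_pos: [0.456, 0.3167, 0.0063]
tcp_pos: [0.459, 0.3194, 0.1625]
gripper_width: 0.262
gripper_force: 30.0
now [0.459  0.3194 0.1625] phi -174.1 tiltz [ 0.012  0.011 -1.   ] j [ 52.  18. -15.   0. -56. -46.] t 18.45 w 0.262
-> [0.44  0.13  0.155] d [0.1865 0.0385 0.0052] rz 60.9
-> [ 0.535 -0.027  0.13 ] d [ 0.0122 -0.1831  0.025 ] rz 31.4
```

To row units: 0.187 m is 3.74, 0.175 m is 3.5, 61 degrees is 15.25.

```bash
python3 steer.py '[[0,0.5,0.1,0,0,0,2],[0,1,0.2,0,0,0,4],[0,1.5,0.3,0,0,0,6],[0,2,0.4,0,0,0,8],[0,2.5,0.5,0,0,0,10],[0,3,0.6,0,0,0,12],[0,3.5,0.72,0,0,0,14],[0,3.74,0.76,0,0,0,15.25]]'|grep tcp
python3 steer.py '[[0,0.3,-0.6,0,0,0,2],[0,0.5,-1.4,0,0,0,4],[0,0.6,-2.2,0,0,0,6],[0,0.4,-3,0.2,0,0,7.75],[0,0.24,-3.66,0.4,0,0,7.75],[0,0.24,-3.66,0.5,0,0,7.75],[0,0.24,-3.66,0.5,0,0,7.75]]'|grep tcp
python3 go.py .535 -.027 .02 93.6
```

```text
tcp_pos: [0.4354, 0.1242, 0.1539]
tcp_pos: [0.5302, -0.0315, 0.1277]
now [ 0.5302 -0.0315  0.1277] phi 93.7 tiltz [-0.004 -0.    -1.   ] j [  14.   18.  -20.   -0.  -52. -100.] t 19.95 w 0.261
-> [ 0.535 -0.027  0.02 ] d [-0.0056  0.0042  0.1077] rz 0.1
```

To row units: 0.108 m is 2.16, 0.08 m is 1.6.

```bash
python3 steer.py '[[0,-0.1,0.08,0.8,0,0,0],[0,-0.1,0.08,1.6,0,0,0],[0,-0.1,0.08,2.16,0,0,0],[0,-0.1,0.08,2.16,0,0,0],[0,-0.1,0.08,2.16,0,0,0],[0.36,-0.1,0.08,2.16,0,0,0],[0.36,-0.1,0.08,2.16,0,0,0],[0.36,-0.1,0.08,2.16,0,0,0]]'|grep -E "tcp|gr"
python3 steer.py '[[0.36,0,0,-0.6,0,0,0],[0.36,0,0,-1.6,0,0,0],[0.36,0,0,-2.6,0,0,0],[0.36,1,0.4,-2.8,0,0,0],[0.5,1,1.4,-2.8,0,0,-1.25],[0.6,1,2.4,-2.8,0,0,-3],[0.6,1,3.4,-2.8,0,0,-5],[0.6,1,4.4,-2.8,0,0,-7]]'|grep -E "tcp|gr"
python3 go.py .559 .308 .15 200
```

```text
tcp_pos: [0.5372, -0.0262, 0.0235]
gripper_width: 0.353
gripper_force: 0.0
tcp_pos: [0.4713, 0.1896, 0.1633]
gripper_width: 0.581
gripper_force: 0.0
now [0.4713 0.1896 0.1633] phi 122.2 tiltz [ 0.002  0.002 -1.   ] j [ 40.  14. -21.   0. -55. -98.] t 21.55 w 0.581
-> [0.559 0.308 0.15 ] d [-0.1373  0.0535  0.0137] rz -77.8
```

To row units: -0.137 m is -2.74, -0.12 m is -2.4, -64 degrees is -16.

```bash
python3 steer.py '[[0.6,-0.4,0.14,0,0,0,-2],[0.6,-0.8,0.3,0,0,0,-4],[0.6,-1.2,0.44,0,0,0,-6],[0.6,-1.6,0.6,0,0,0,-8],[0.6,-2,0.8,0,0,0,-10],[0.6,-2.4,0.96,0,0,0,-12],[0.6,-2.74,1.06,0,0,0,-14],[0.6,-2.74,1.06,0,0,0,-16]]'|grep tcp
python3 steer.py '[[0.6,0,0,0,0,0,-2],[0.6,0,0,0,0,0,-3.5],[0.6,0,0,0,0,0,-3.5]]'|grep tcp
python3 - <<'E'
from wf import *
c=cap("wrist");np.savez("w3.npz",**c)
wfit(c,[(.561,.307)])
wfit(c,[(.57,.391)],rad=.033)
E
python3 go.py .559 .308 .005 200
```

```text
tcp_pos: [0.5613, 0.3067, 0.1622]
tcp_pos: [0.5601, 0.3051, 0.1626]
1008 c [0.5586 0.3079] size 33 56 ang 109.0 zmax 0.024
620 c [0.5872 0.3797] size 54 33 ang 177.4 zmax 0.024
now [0.5601 0.305  0.1625] phi -160.3 tiltz [ 0.001  0.001 -1.   ] j [ 43.  26.  -3.  -0. -62. -23.] t 22.7 w 0.599
-> [0.559 0.308 0.005] d [-0.0031  0.0002  0.1575] rz -0.3
```

To row units: 0.157 m is 3.14, 0.14 m is 2.8.

```bash
python3 steer.py '[[0.6,-0.06,0,1,0,0,0],[0.6,-0.06,0,2,0,0,0],[0.6,-0.06,0,2.8,0,0,0],[0.6,-0.06,0,3.14,0,0,0],[0.6,-0.06,0,3.14,0,0,0],[0.4,-0.06,0,3.14,0,0,0],[0,-0.06,0,3.14,0,0,0],[0,-0.06,0,3.14,0,0,0]]' | grep tcp
python3 steer.py '[[0,0,0,0,0,0,0],[0,0,0,0,0,0,0],[0,0,0,0,0,0,0],[0,0,0,0,0,0,0],[0,0,0,-1,0,0,0],[0,0,0,-2,0,0,0],[0,0,0,-3,0,0,0],[0,0,0,-3,0,0,0]]'|grep -E "tcp|grip"
python3 go.py .47 .17 .155 137 .532 .021 .13 93.6
```

```text
tcp_pos: [0.5593, 0.3082, 0.0057]
tcp_pos: [0.5628, 0.3104, 0.1636]
gripper_width: 0.266
gripper_force: 30.0
now [0.5628 0.3104 0.1636] phi -160.1 tiltz [ 0.013  0.009 -1.   ] j [ 43.  26.  -2.   0. -61. -23.] t 24.3 w 0.266
-> [0.47  0.17  0.155] d [0.1004 0.1353 0.006 ] rz 62.9
-> [0.532 0.021 0.13 ] d [ 0.0667 -0.147   0.025 ] rz 43.4
```

To row units: 0.135 m is 2.7, 0.118 m is 2.36, 63 degrees is 15.75.

```bash
python3 steer.py '[[0,0.24,0.34,0,0,0,2],[0,0.48,0.68,0,0,0,4],[0,0.74,1,0,0,0,6],[0,1,1.34,0,0,0,8],[0,1.24,1.66,0,0,0,10],[0,1.5,2,0,0,0,12],[0,1.76,2.36,0,0,0,14],[0,2,2.7,0,0,0,15.75]]'|grep tcp
python3 steer.py '[[0,0.4,-0.2,0,0,0,2],[0,0.8,-0.6,0,0,0,4],[0,1.2,-1.2,0,0,0,6],[0,1.4,-1.8,0.2,0,0,8],[0,1.34,-2.4,0.4,0,0,10],[0,1.34,-2.94,0.5,0,0,10.75],[0,1.34,-2.94,0.5,0,0,10.75]]'|grep tcp
python3 go.py .532 .021 .02 93.6
```

```text
tcp_pos: [0.4648, 0.1669, 0.1542]
tcp_pos: [0.5283, 0.0167, 0.1282]
now [0.5283 0.0167 0.1282] phi 93.6 tiltz [-0.002 -0.001 -1.   ] j [  19.   18.  -21.    0.  -52. -106.] t 25.8 w 0.267
-> [0.532 0.021 0.02 ] d [-0.0042  0.0041  0.1082] rz 0.0
```

```bash
python3 steer.py '[[0,-0.08,0.08,0.8,0,0,0],[0,-0.08,0.08,1.6,0,0,0],[0,-0.08,0.08,2.16,0,0,0],[0,-0.08,0.08,2.16,0,0,0],[0,-0.08,0.08,2.16,0,0,0],[0.36,-0.08,0.08,2.16,0,0,0],[0.36,-0.08,0.08,2.16,0,0,0],[0.36,-0.08,0.08,2.16,0,0,0]]'|grep -E "tcp|gr"
python3 steer.py '[[0.36,0,0,-0.6,0,0,0],[0.36,0,0,-1.6,0,0,0],[0.36,0,0,-2.6,0,0,0],[0.36,1,0.4,-2.8,0,0,0],[0.5,1,1.4,-2.8,0,0,-1.25],[0.6,1,2.4,-2.8,0,0,-3],[0.6,1,3.4,-2.8,0,0,-5],[0.6,1,4.4,-2.8,0,0,-7]]'|grep -E "tcp|gr"
python3 go.py .569 .391 .15 178
```

```text
tcp_pos: [0.5321, 0.0232, 0.0235]
gripper_width: 0.35
gripper_force: 0.0
tcp_pos: [0.4662, 0.2389, 0.1634]
gripper_width: 0.576
gripper_force: 0.0
now [0.4662 0.2389 0.1634] phi 122.2 tiltz [ 0.002  0.002 -1.   ] j [  45.   15.  -19.    0.  -56. -103.] t 27.4 w 0.576
-> [0.569 0.391 0.15 ] d [-0.168   0.0739  0.0138] rz -55.8
```

```bash
python3 steer.py '[[0.6,-0.5,0.2,0,0,0,-2],[0.6,-1,0.4,0,0,0,-4],[0.6,-1.5,0.6,0,0,0,-6],[0.6,-2,0.9,0,0,0,-8],[0.6,-2.5,1.1,0,0,0,-10],[0.6,-3,1.3,0,0,0,-12],[0.6,-3.36,1.48,0,0,0,-14],[0.6,-3.36,1.48,0,0,0,-14]]'|grep tcp
python3 - <<'E'
from wf import *
c=cap("wrist","w4.png");np.savez("w4.npz",**c)
wfit(c,[(.57,.391)],rad=.03)
E
python3 go.py .57 .391 .005 178
```

```text
tcp_pos: [0.5712, 0.3904, 0.1618]
1013 c [0.572  0.3913] size 56 24 ang 87.0 zmax 0.024
now [0.5703 0.3891 0.1617] phi 177.8 tiltz [-0.  0. -1.] j [ 48.  31.   6.  -0. -65. -50.] t 28.25 w 0.601
-> [0.57  0.391 0.005] d [-0.0018  0.0003  0.1567] rz -0.2
```

View pics/w4.png

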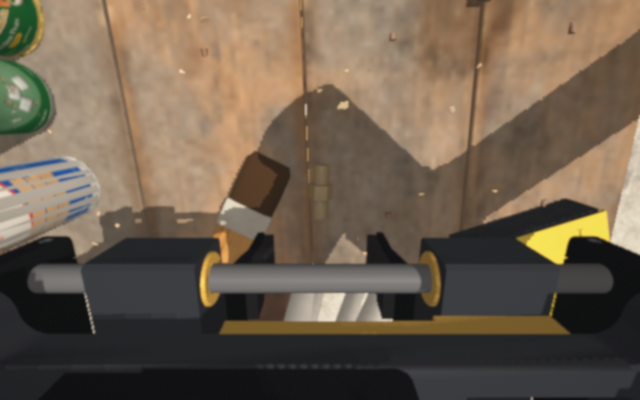

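Nipple n1 is at (320,190), and the brush bristles lie to its left at (262,170). Opening narrower (0.45) clears them.

To row units: 0.157 m is 3.14, 0.14 m is 2.8.

```bash
python3 steer.py '[[0.45,-0.04,-0.02,1,0,0,0],[0.45,-0.04,-0.02,1.6,0,0,0],[0.45,-0.04,-0.02,2.2,0,0,0],[0.45,-0.04,-0.02,2.8,0,0,0],[0.45,-0.04,-0.02,3.14,0,0,0],[0.45,-0.04,-0.02,3.14,0,0,0],[0,-0.04,-0.02,3.14,0,0,0],[0,-0.04,-0.02,3.14,0,0,0]]' | grep -E "tcp|force"
python3 steer.py '[[0,0,0,0,0,0,0],[0,0,0,0,0,0,0],[0,0,0,0,0,0,0],[0,0,0,0,0,0,0],[0,0,0,-1,0,0,0],[0,0,0,-2,0,0,0],[0,0,0,-3,0,0,0],[0,0,0,-3,0,0,0]]'|grep -E "tcp|grip"
python3 go.py .47 .2 .155 120 .529 .069 .13 93.6
```

```text
tcp_pos: [0.5719, 0.3909, 0.0069]
wrist_force: [-0.4, 0.2, 0.8]
gripper_force: 0.0
tcp_pos: [0.5752, 0.3934, 0.1648]
gripper_width: 0.261
gripper_force: 30.0
now [0.5752 0.3934 0.1648] phi 177.9 tiltz [ 0.014  0.011 -1.   ] j [ 48.  31.   6.   0. -64. -50.] t 29.85 w 0.261
-> [0.47  0.2   0.155] d [0.1972 0.0983 0.0062] rz 57.9
-> [0.529 0.069 0.13 ] d [ 0.0144 -0.1429  0.025 ] rz 26.4
```

To row units: 0.197 m is 3.94, 0.175 m is 3.5, 58 degrees is 14.5.

```bash
python3 steer.py '[[0,0.5,0.24,0,0,0,2],[0,1,0.5,0,0,0,4],[0,1.5,0.74,0,0,0,6],[0,2,1,0,0,0,8],[0,2.5,1.24,0,0,0,10],[0,3,1.48,0,0,0,12],[0,3.5,1.74,0,0,0,14],[0,3.94,1.96,0,0,0,14.5]]'|grep tcp
python3 steer.py '[[0,0.2,-0.4,0,0,0,2],[0,0.4,-1,0,0,0,4],[0,0.4,-1.8,0,0,0,6],[0,0.4,-2.4,0.2,0,0,6.5],[0,0.28,-2.86,0.4,0,0,6.5],[0,0.28,-2.86,0.5,0,0,6.5],[0,0.28,-2.86,0.5,0,0,6.5]]'|grep -E "tcp|gr"
python3 go.py .529 .069 .02 93.6
```

```text
tcp_pos: [0.4649, 0.196, 0.1545]
tcp_pos: [0.5242, 0.0658, 0.1287]
gripper_width: 0.26
gripper_force: 30.0
now [0.5242 0.0658 0.1287] phi 93.8 tiltz [-0.002 -0.001 -1.   ] j [  25.   18.  -21.   -0.  -52. -111.] t 31.35 w 0.26
-> [0.529 0.069 0.02 ] d [-0.0053  0.0029  0.1087] rz 0.2
```

To row units: 0.108 m is 2.16, 0.08 m is 1.6.

```bash
python3 steer.py '[[0,-0.1,0.06,0.8,0,0,0],[0,-0.1,0.06,1.6,0,0,0],[0,-0.1,0.06,2.16,0,0,0],[0,-0.1,0.06,2.16,0,0,0],[0,-0.1,0.06,2.16,0,0,0],[0.36,-0.1,0.06,2.16,0,0,0],[0.36,-0.1,0.06,2.16,0,0,0],[0.36,-0.1,0.06,2.16,0,0,0]]'|grep -E "tcp|gr"
python3 steer.py '[[0.36,0,0,-0.6,0,0,0],[0.36,0,0,-1.6,0,0,0],[0.3,0,0,-2.6,0,0,0],[0,0.6,1,-3.2,0,0,0],[0,0.6,2,-3.8,0,0,0],[0,0.6,3,-4.4,0,0,0],[0,0.6,4,-5,0,0,0],[0,0.6,4,-5.2,0,0,0]]'|grep -E "tcp|gr"
python3 - <<'E'
from wf import *
c=cap("scene","sc4.png",crop=(220,60,460,260),s=3);np.savez("sc4.npz",**c)
c2=cap("top");np.savez("top4.npz",**c2)
cs,sn=np.cos(.0625),np.sin(.0625)
for c,o in ((c,(.5455,-.0255)),(c2,(.5475,-.0265))):
    w=cloud(c).reshape(-1,3);d=w[:,:2]-o;xc=d@[cs,sn];yc=d@[-sn,cs]
    m=(abs(yc)<.15)&(xc>.03)&(xc<.16)&(w[:,2]>.075)&(w[:,2]<.26)
    for a,b in ((-.03,.03),(.04,.13),(-.13,-.04)):
        k=m&(yc>a)&(yc<b);print(a,k.sum(),"ztop",w[k,2].max().round(3) if k.any() else 0, end=" ")
        for z in (.09,.13,.16,.19):
            q=k&(abs(w[:,2]-z)<.01); print(z,np.percentile(xc[q],[5,50,95]).round(3) if q.sum()>5 else None,end=" ")
        print()
E
python3 go.py .7 .25 .25 93
```

```text
tcp_pos: [0.5308, 0.0701, 0.0235]
gripper_width: 0.351
gripper_force: 0.0
tcp_pos: [0.4855, 0.2689, 0.2836]
gripper_width: 0.011
gripper_force: 0.0
-0.03 240 ztop 0.167 0.09 [0.073 0.075 0.077] 0.13 [0.07  0.072 0.074] 0.16 None 0.19 None 
0.04 639 ztop 0.216 0.09 [0.072 0.075 0.077] 0.13 [0.07  0.072 0.073] 0.16 [0.051 0.054 0.068] 0.19 [0.035 0.043 0.063] 
-0.13 72 ztop 0.112 0.09 [0.073 0.075 0.077] 0.13 None 0.16 None 0.19 None 
-0.03 293 ztop 0.204 0.09 [0.073 0.074 0.075] 0.13 None 0.16 [0.053 0.054 0.073] 0.19 [0.05  0.052 0.056] 
0.04 485 ztop 0.229 0.09 [0.073 0.074 0.076] 0.13 None 0.16 [0.053 0.057 0.072] 0.19 [0.035 0.037 0.065] 
-0.13 462 ztop 0.229 0.09 [0.073 0.075 0.075] 0.13 None 0.16 [0.053 0.062 0.07 ] 0.19 [0.035 0.047 0.063] 
now [0.488  0.2717 0.2872] phi 94.1 tiltz [ 0.009  0.007 -1.   ] j [  46.   13.   -3.    0.  -73. -132.] t 33.05 w 0.005
-> [0.7  0.25 0.25] d [-0.2096 -0.037   0.0389] rz 1.1
```

View pics/sc4.png

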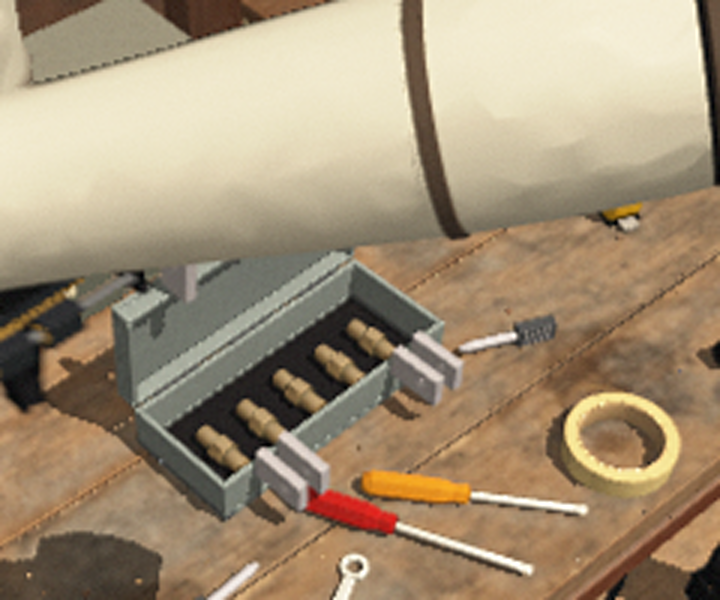

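All five nipples lie in the tray, from crop (220,448) to (372,338). The lid inner panel gives θ≈1.51, and the tab is at rim level (xc≈52 mm, z 0.172–0.20). Next I'll plan the arc and move behind the tab.

```bash
python3 - <<'E'
import numpy as np
P0=None
for t in np.arange(1.5,-.01,-.1):
    s=138+(1-t/1.5)*7.5
    p=np.array([60-s*np.cos(t)+6*np.sin(t)+9.5,50+s*np.sin(t)+6*np.cos(t)])
    if P0 is None:P0=p;print("start xc,z",p)
    print(t.round(2),"dx_tool",((P0-p)[0]/1000).round(3),"dz_tool",((P0-p)[1]/1000).round(3))
E
python3 steer.py '[[0,-0.4,-0.8,0,0,0,0],[0,-0.8,-1.6,0,0,0,0],[0,-1.2,-2.4,0,0,0,0],[0,-1.6,-3.2,0,0,0,0],[0,-2,-4,0.2,0,0,0],[0,-2.4,-4.8,0.34,0,0,0],[0,-2.9,-5.6,0.34,0,0,0],[0,-3.1,-5.7,0.34,0,0,0]]'|grep tcp
python3 steer.py '[[0,0,0,0,0,0,0],[0,0,0,0,0,0,0]]'|grep tcp
python3 go.py .623 -.0213 .27 93.6 .623 -.0213 .182 93.6
```

```text
start xc,z [ 65.72323609 188.07873136]
1.5 dx_tool 0.0 dz_tool 0.0
1.4 dx_tool 0.014 dz_tool 0.001
1.3 dx_tool 0.028 dz_tool 0.003
1.2 dx_tool 0.041 dz_tool 0.006
1.1 dx_tool 0.054 dz_tool 0.011
1.0 dx_tool 0.067 dz_tool 0.017
0.9 dx_tool 0.079 dz_tool 0.024
0.8 dx_tool 0.091 dz_tool 0.032
0.7 dx_tool 0.101 dz_tool 0.042
0.6 dx_tool 0.11 dz_tool 0.053
0.5 dx_tool 0.119 dz_tool 0.064
0.4 dx_tool 0.126 dz_tool 0.077
0.3 dx_tool 0.132 dz_tool 0.09
0.2 dx_tool 0.137 dz_tool 0.103
0.1 dx_tool 0.14 dz_tool 0.118
-0.0 dx_tool 0.142 dz_tool 0.132
tcp_pos: [0.661, -0.0117, 0.2639]
tcp_pos: [0.6596, -0.0065, 0.2647]
now [ 0.6596 -0.0065  0.2647] phi 93.8 tiltz [-0.001  0.    -1.   ] j [  13.   24.   10.   -0.  -76. -100.] t 34.05 w 0.007
-> [ 0.623  -0.0213  0.27  ] d [ 0.0375 -0.0123 -0.0052] rz 0.2
-> [ 0.623  -0.0213  0.182 ] d [0.    0.    0.088] rz -0.0
```

```bash
python3 steer.py '[[0,0.3,-0.24,0,0,0,0],[0,0.68,-0.24,0.2,0,0,0],[0,0.68,-0.24,0.6,0,0,0],[0,0.68,-0.24,1,0,0,0],[0,0.68,-0.24,1.4,0,0,0],[0,0.68,-0.24,1.58,0,0,0],[0,0.68,-0.24,1.58,0,0,0]]'
python3 - <<'E'
from h import *
cap("scene","sc5.png",crop=(240,40,400,180),s=4)
E
python3 go.py .613 -.0213 .186 93.6
```

```text
time_s: 34.75
tcp_pos: [0.6259, -0.02, 0.1851]
ee_rot: [[-0.998, -0.069, -0.002], [-0.069, 0.998, -0.0], [0.002, -0.0, -1.0]]
wrist_force: [0.2, 0.1, 0.3]
gripper_width: 0.01
gripper_force: 0.0
now [ 0.6269 -0.0202  0.1864] phi 93.9 tiltz [ 0. -0. -1.] j [ 13.  24.  -2.   0. -64. -99.] t 34.8 w 0.009
-> [ 0.613  -0.0213  0.186 ] d [ 0.0139 -0.0002  0.0004] rz 0.3
```

View pics/sc5.png

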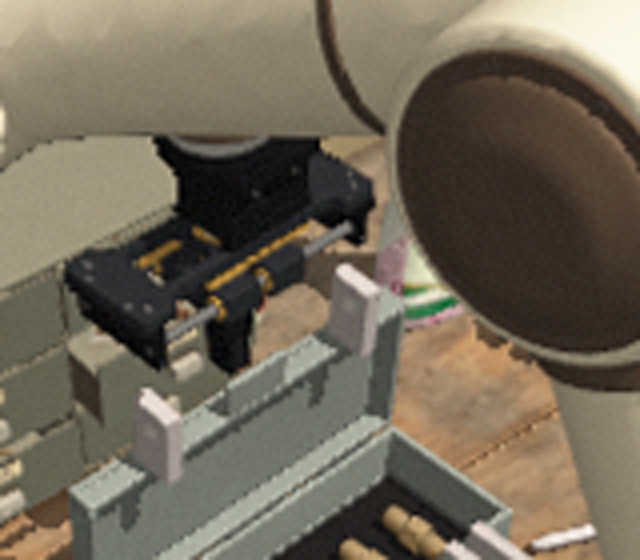

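The fingers hang behind the tab, which is near (255,375). Now I'll push along the arc.

To row units: 0.055 m is 1.1, 0.081 m is 1.62.

```bash
python3 steer.py '[[0,0.2,0,0,0,0,0],[0,0.36,0,0,0,0,0],[0,0.56,0,0.02,0,0,0],[0,0.84,0,0.06,0,0,0],[0,1.1,0,0.12,0,0,0],[0,1.36,0,0.22,0,0,0],[0,1.62,0,0.34,0,0,0],[0,1.62,0,0.34,0,0,0]]'|grep -E "tcp|wrist"
python3 steer.py '[[0,0.24,0,0.14,0,0,0],[0,0.48,0,0.3,0,0,0],[0,0.68,0,0.5,0,0,0],[0,0.86,0,0.72,0,0,0],[0,1.04,0,0.94,0,0,0],[0,1.18,0,1.2,0,0,0],[0,1.18,0,1.2,0,0,0]]'|grep -E "tcp|wrist"
python3 - <<'E'
from h import *
cap("scene","sc6.png",crop=(220,60,460,260),s=3)
E
```

```text
tcp_pos: [0.544, -0.0268, 0.169]
wrist_force: [0.7, 0.4, 0.2]
tcp_pos: [0.4856, -0.0308, 0.108]
wrist_force: [-0.6, -0.6, -0.6]
```

View pics/sc6.png

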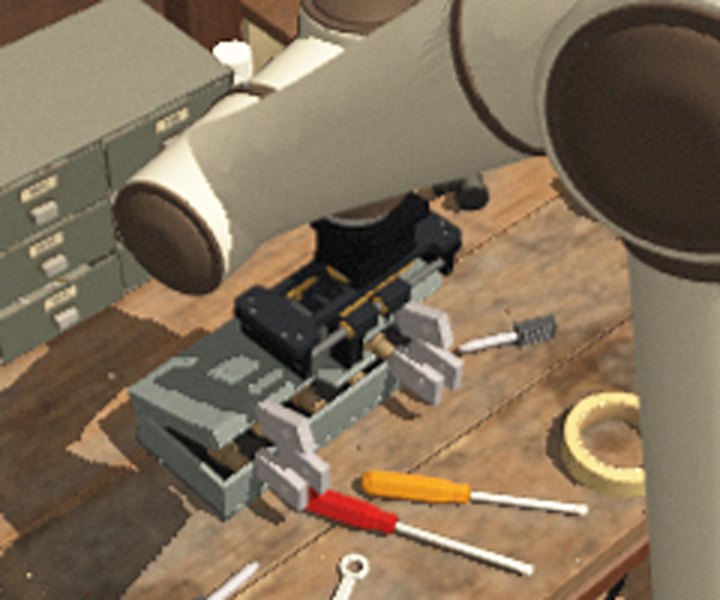

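The lid is following, at about 0.4 rad. I'll press it the rest of the way.

To row units: 0.016 m is 0.32, 0.052 m is 1.04.

```bash
python3 steer.py '[[0,0.12,0,0.24,0,0,0],[0,0.22,0,0.5,0,0,0],[0,0.28,0,0.76,0,0,0],[0,0.32,0,0.92,0,0,0],[0,0.32,0,1,0,0,0],[0,0.32,0,1.04,0,0,0],[0,0.32,0,1.04,0,0,0]]'|grep -E "tcp|wrist"
python3 steer.py '[[0,0,0,0.02,0,0,0],[0,0,0,0.04,0,0,0],[0,0,0,0.04,0,0,0]]'|grep -E "tcp|wrist"
python3 steer.py '[[0,0,0,0.02,0,0,0],[0,0,0,0.04,0,0,0],[0,0,0,0.04,0,0,0]]'|grep -E "tcp|wrist"
```

```text
tcp_pos: [0.4719, -0.0315, 0.057]
wrist_force: [-0.2, -1.0, 0.2]
tcp_pos: [0.4721, -0.0314, 0.0564]
wrist_force: [-2.1, 0.6, 8.5]
tcp_pos: [0.4722, -0.0314, 0.0562]
wrist_force: [-6.9, 1.9, 24.8]
```

The lid is on its stop: 25 N at z=0.056. Next I'll lift and go over pin_b.

To row units: 0.23 m is 4.6, 0.21 m is 4.2, -48 degrees is -12.

```bash
python3 steer.py '[[0,0,0,-0.6,0,0,0],[0,0,0,-1.6,0,0,0],[0.3,0,0.6,-2.2,0,0,-2],[0.4,0.4,1.4,-2.4,0,0,-4],[0.5,0.8,2.4,-2.4,0,0,-6],[0.5,1,3.4,-2.4,0,0,-8],[0.5,1.2,4.2,-2.4,0,0,-10],[0.5,1.2,4.6,-2.4,0,0,-12]]'|grep -E "tcp"
python3 steer.py '[[0.5,0,0,0,0,0,-2],[0.5,0,0,0,0,0,-4],[0.5,0,0,0,0,0,-6],[0.5,0,0,0,0,0,-8],[0.5,0,0,0,0,0,-10],[0.5,0,0,0,0,0,-11],[0.5,0,0,0,0,0,-11],[0.5,0,0,0,0,0,-11]]'|grep tcp
cat >> wf.py <<'E'
def pinfit(c,x,y):
    w=cloud(c).reshape(-1,3);p=w[(np.hypot(w[:,0]-x,w[:,1]-y)<.07)&(w[:,2]>.006)&(w[:,2]<.035)]
    l=cv2.fitLine(p[:,:2].astype(np.float32),cv2.DIST_HUBER,0,.01,.01).ravel();u=l[:2].astype(float);u=u/np.hypot(*u);n=np.array([-u[1],u[0]])
    d=p[:,:2]-l[2:].astype(float);t=d@u;s=d@n
    for a in np.arange(np.percentile(t,.5),np.percentile(t,99.5),.01):
        k=(t>=a)&(t<a+.01)
        if k.sum()>3: print(round(a,3),k.sum(),"s",np.percentile(s[k],[3,97]).round(4),"z",np.percentile(p[k,2],95).round(3))
    print("org",l[2:],"ang",np.degrees(np.arctan2(u[1],u[0])).round(1),"t",np.percentile(t,[.3,99.7]).round(4))
E
python3 - <<'E'
from wf import *
c=cap("wrist","w5.png");np.savez("w5.npz",**c);pinfit(c,.415,.18)
E
python3 go.py
```

```text
tcp_pos: [0.3951, 0.1968, 0.1737]
tcp_pos: [0.3962, 0.194, 0.1731]
-0.044 124 s [-0.0064  0.0064] z 0.025
-0.034 133 s [-0.0069  0.0072] z 0.025
-0.024 130 s [-0.0065  0.0071] z 0.025
-0.014 156 s [-0.0065  0.0069] z 0.025
-0.004 86 s [-0.0042  0.0042] z 0.019
0.006 85 s [-0.0042  0.004 ] z 0.019
0.016 90 s [-0.0043  0.004 ] z 0.019
0.026 101 s [-0.0044  0.005 ] z 0.019
0.036 100 s [-0.0045  0.0048] z 0.019
0.046 58 s [-0.0037  0.0036] z 0.018
org [0.41723958 0.17429776] ang -84.5 t [-0.0443  0.0528]
now [0.3962 0.194  0.173 ] phi -174.2 tiltz [ 0.  0. -1.] j [ 47.   7. -28.  -0. -55. -42.] t 39.3 w 0.501
```

View pics/w5.png

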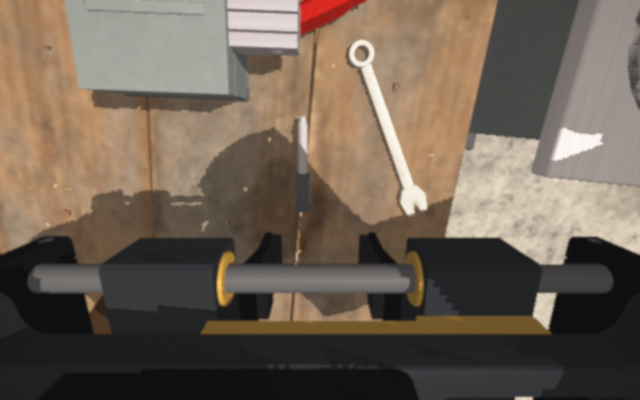

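The lid lugs line up with the fixed ones at (263,25), so it is closed. Pin_b's shaft is at (303,150) and its block at (303,192). Next I'll measure the hasp in the same view.

```bash
python3 go.py .4149 .1985 .005 185.5
python3 - <<'E'
from h import *
c=dict(np.load("w5.npz"));w=cloud(c).reshape(-1,3)
m=(w[:,2]>.058)&(w[:,2]<.0685)&(w[:,0]<.48)&(w[:,0]>.40)&(w[:,1]<.12)&(w[:,1]>-.03);p=w[m]
cs,sn=np.cos(.0625),np.sin(.0625)
xc=p[:,:2]@[cs,sn];yc=p[:,:2]@[-sn,cs]
print(len(p),"x",np.percentile(xc,[.5,2,5,50]).round(4),"y",np.percentile(yc,[95,98,99.5]).round(4),"z",np.percentile(p[:,2],[50,90]).round(4))
h,e=np.histogram(yc,np.arange(.02,.1,.002))
print([(round(a,3),int(b)) for a,b in zip(e,h) if b])
# lid/case left wall and top
m=(w[:,2]>.062)&(w[:,2]<.078)&(w[:,0]>.49)&(w[:,0]<.68)&(w[:,1]>.05)&(w[:,1]<.16);p=w[m];xc=p[:,:2]@[cs,sn];yc=p[:,:2]@[-sn,cs]
print("lid",len(p),"x",np.percentile(xc,[.5,2,98,99.5]).round(4),"y",np.percentile(yc,[95,98,99.5]).round(4),"z",np.median(p[:,2]).round(4))
# lid side edge yaw
for lo in (.51,.54,.57,.60,.63):
    k=abs(p[:,0]-lo)<.015; 
    if k.sum()>20: print(lo,np.percentile(p[k,1],98).round(4))
E
```

```text
now [0.3962 0.194  0.173 ] phi -174.2 tiltz [ 0.  0. -1.] j [ 47.   7. -28.  -0. -55. -42.] t 39.3 w 0.501
-> [0.4149 0.1985 0.005 ] d [-0.0026 -0.019   0.168 ] rz 0.3
2465 x [0.4313 0.4316 0.433  0.4567] y [0.0433 0.0435 0.0774] z [0.0676 0.0683]
[(np.float64(0.02), 128), (np.float64(0.022), 126), (np.float64(0.024), 126), (np.float64(0.026), 145), (np.float64(0.028), 139), (np.float64(0.03), 260), (np.float64(0.032), 55), (np.float64(0.034), 120), (np.float64(0.036), 126), (np.float64(0.038), 129), (np.float64(0.04), 135), (np.float64(0.042), 244), (np.float64(0.064), 2), (np.float64(0.068), 5), (np.float64(0.07), 4), (np.float64(0.072), 7), (np.float64(0.074), 8), (np.float64(0.076), 9), (np.float64(0.078), 9), (np.float64(0.08), 1)]
lid 12926 x [0.4942 0.4964 0.6031 0.6049] y [0.0775 0.0796 0.0804] z 0.0741
0.51 0.1116
0.54 0.1135
0.57 0.1155
0.6 0.1167
```

```bash
python3 steer.py '[[0.5,-0.06,-0.38,1,0,0,0],[0.5,-0.06,-0.38,2,0,0,0],[0.5,-0.06,-0.38,2.8,0,0,0],[0.5,-0.06,-0.38,3.2,0,0,0],[0.5,-0.06,-0.38,3.36,0,0,0],[0.5,-0.06,-0.38,3.36,0,0,0],[0.5,-0.06,-0.38,3.36,0,0,0]]'|grep -E "tcp"
python3 steer.py '[[0,0,0,0,0,0,0],[0,0,0,0,0,0,0],[0,0,0,0,0,0,0],[0,0,0,0,0,0,0],[0,0,0,0,0,0,0],[0,0,0,0,0,0,0],[0,0,0,0,0,0,0]]'|grep -E "tcp|grip|wrist"
python3 steer.py '[[0,0,0,-0.4,0,0,0],[0,0,0,-0.9,0,0,0],[0,0,0,-0.9,0,0,0],[0,0,0,-0.9,0,0,0]]'|grep -E "tcp|grip|wrist"
python3 go.py
```

```text
tcp_pos: [0.4156, 0.1997, 0.0059]
tcp_pos: [0.4149, 0.199, 0.0052]
wrist_force: [-1.1, 0.1, 4.9]
gripper_width: 0.159
gripper_force: 30.0
tcp_pos: [0.4146, 0.1988, 0.0498]
wrist_force: [-0.1, -0.2, -1.3]
gripper_width: 0.16
gripper_force: 30.0
now [0.4146 0.1988 0.0498] phi -174.2 tiltz [ 0.     0.001 -1.   ] j [ 46.  19. -35.  -0. -36. -40.] t 41.1 w 0.16
```

```bash
python3 go.py .4397 .1691 .0442 183.6
python3 steer.py '[[0,0.26,-0.26,0.06,0,0,0.25],[0,0.54,-0.54,0.12,0,0,0.55],[0,0.54,-0.56,0.12,0,0,0.55],[0,0.54,-0.56,0.12,0,0,0.55]]'|grep -E "tcp|grip"
python3 - <<'E'
from wf import *
c=cap("wrist","w6.png");np.savez("w6.npz",**c);w=cloud(c).reshape(-1,3)
cs,sn=np.cos(.0625),np.sin(.0625);xr=w[:,:2]@[cs,sn];yr=w[:,:2]@[-sn,cs]
m=(yr>.045)&(yr<.16)&(w[:,2]>.04)&(w[:,2]<.075)&(xr>.41)&(xr<.48)
for a in np.arange(.045,.15,.01):
    k=m&(yr>=a)&(yr<a+.01)
    if k.sum()>5: print(round(a,3),k.sum(),"x",np.percentile(xr[k],[2,50,98]).round(4),"z",np.percentile(w[k,2],[95]).round(4))
print("tip yr",np.sort(yr[m])[:8].round(4))
k=(yr>.02)&(yr<.05)&(w[:,2]>.06)&(w[:,2]<.072)&(xr>.40)&(xr<.485);print(k.sum(),"lug x",np.percentile(xr[k],[.5,2]).round(4),"y",np.percentile(yr[k],[98,99.5]).round(4),"z",np.median(w[k,2]).round(4))
E
python3 go.py
```

```text
now [0.4146 0.1988 0.0498] phi -174.2 tiltz [ 0.     0.001 -1.   ] j [ 46.  19. -35.  -0. -36. -40.] t 41.1 w 0.16
-> [0.4397 0.1691 0.0442] d [ 0.0321 -0.0219  0.0056] rz 2.2
tcp_pos: [0.4448, 0.1742, 0.0427]
gripper_width: 0.158
gripper_force: 30.0
0.065 205 x [0.4511 0.455  0.4589] z [0.0553]
0.075 416 x [0.4501 0.455  0.4594] z [0.0561]
0.085 408 x [0.4501 0.455  0.4595] z [0.056]
0.095 374 x [0.4505 0.455  0.4596] z [0.0561]
0.105 361 x [0.4504 0.455  0.4597] z [0.056]
0.115 349 x [0.4503 0.455  0.4597] z [0.0559]
0.125 975 x [0.4399 0.4551 0.4707] z [0.0711]
0.135 1076 x [0.4417 0.4551 0.4695] z [0.0727]
0.145 48 x [0.4489 0.4558 0.4618] z [0.0622]
tip yr [0.0689 0.0689 0.0689 0.069  0.069  0.069  0.069  0.069 ]
6161 lug x [0.4315 0.4324] y [0.0437 0.0438] z 0.0679
now [0.4446 0.1745 0.043 ] phi -176.4 tiltz [-0.002 -0.001 -1.   ] j [ 41.  21. -33.  -0. -37. -37.] t 41.55 w 0.156
```

View pics/w6.png

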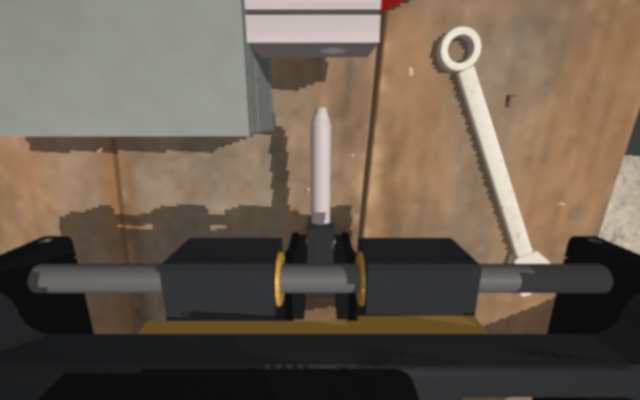

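The shaft tip is at (321,110) and the hole is seen at (333,50), so the pin sits about 5.6 mm too far toward case +x. I'll correct that and insert step by step.

```bash
python3 steer.py '[[0,0,0.112,-0.02,0,0,0],[0,0,0.112,-0.02,0,0,0],[0,0.2,0.112,-0.02,0,0,0],[0,0.4,0.112,-0.02,0,0,0],[0,0.56,0.112,-0.02,0,0,0],[0,0.68,0.112,-0.02,0,0,0],[0,0.68,0.112,-0.02,0,0,0]]'|grep -E "tcp|grip|wrist"
python3 go.py
```

```text
tcp_pos: [0.4419, 0.1395, 0.0449]
wrist_force: [-0.7, -0.7, -1.8]
gripper_width: 0.159
gripper_force: 30.0
now [0.4419 0.1395 0.0449] phi -176.4 tiltz [-0. -0. -1.] j [ 38.  19. -35.  -0. -36. -34.] t 42.25 w 0.159
```

```bash
python3 steer.py '[[0,0.16,0,0,0,0,0],[0,0.32,0,0,0,0,0],[0,0.44,0,0,0,0,0],[0,0.44,0,0,0,0,0]]'|grep -E "tcp|grip|wrist"
python3 steer.py '[[0,0.16,0,0,0,0,0],[0,0.32,0,0,0,0,0],[0,0.44,0,0,0,0,0],[0,0.48,0,0,0,0,0],[0,0.48,0,0,0,0,0]]'|grep -E "tcp|grip|wrist"
python3 - <<'E'
from h import *
c=cap("wrist","w7.png",crop=(160,0,480,240),s=2);w=cloud(c).reshape(-1,3)
E
python3 go.py
```

```text
tcp_pos: [0.4432, 0.1178, 0.0448]
wrist_force: [-0.1, 0.2, -1.2]
gripper_width: 0.16
gripper_force: 30.0
tcp_pos: [0.445, 0.0943, 0.0449]
wrist_force: [-1.1, -0.4, -0.1]
gripper_width: 0.157
gripper_force: 30.0
now [0.445  0.0946 0.0449] phi -176.4 tiltz [ 0.  0. -1.] j [ 33.  19. -36.   0. -35. -29.] t 43.2 w 0.157
```

View pics/w7.png

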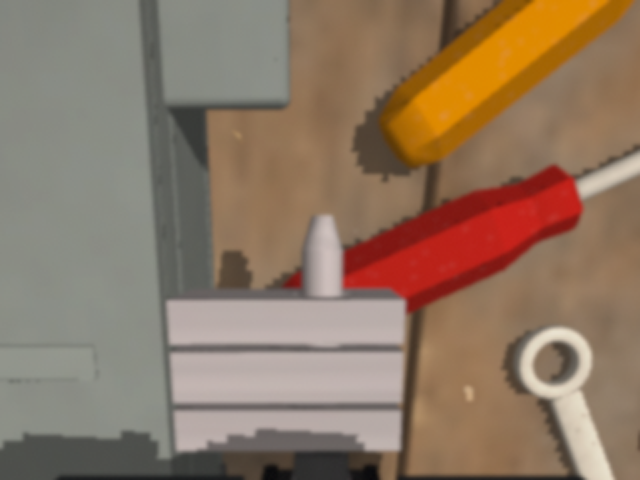

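The tip sticks out past the inner lug, at crop (322,220), so the pin is almost home. I'll advance until contact.

The rows are not in the units I measure in: shifts go in units of 50 mm and turns go in units of 4 degrees. I convert before sending: 0.003 m is 0.06, 0.002 m is 0.04.

```bash
python3 steer.py '[[0,0.04,0,0,0,0,0],[0,0.06,0,0,0,0,0],[0,0.06,0,0,0,0,0]]'|grep -E "tcp|wrist"
python3 steer.py '[[0,0.02,0,0,0,0,0],[0,0.04,0,0,0,0,0],[0,0.04,0,0,0,0,0]]'|grep -E "tcp|wrist"
```

```text
tcp_pos: [0.4451, 0.0917, 0.0449]
wrist_force: [0.5, -0.4, -1.0]
tcp_pos: [0.4453, 0.0909, 0.0449]
wrist_force: [-3.2, 6.7, -0.7]
```

To row units: -0.13 m is -2.6, -0.11 m is -2.2.

```bash
python3 steer.py '[[0.33,0,0,0,0,0,0],[0.33,0,0,0,0,0,0],[0.33,0,0,0,0,0,0],[0.33,0,0,0,0,0,0],[0.33,0,0,-0.4,0,0,0],[0.33,0,0,-1.2,0,0,0],[0.33,0,0,-2.2,0,0,0],[0.33,0,0,-2.6,0,0,0]]'|grep -E "tcp|wrist|grip"
python3 - <<'E'
from h import *
c=cap("wrist");np.savez("w8.npz",**c);w=cloud(c).reshape(-1,3)
cs,sn=np.cos(.0625),np.sin(.0625);xr=w[:,:2]@[cs,sn];yr=w[:,:2]@[-sn,cs]
m=(yr>.046)&(yr<.1)&(w[:,2]>.03)&(w[:,2]<.075)&(xr>.42)&(xr<.475)
for a in np.arange(.04,.1,.008):
    k=m&(yr>=a)&(yr<a+.008)
    if k.sum()>5: print(round(a,3),k.sum(),"x",np.percentile(xr[k],[2,50,98]).round(4),"z",np.percentile(w[k,2],[50,95]).round(4))
k=(yr>.02)&(yr<.05)&(w[:,2]>.06)&(w[:,2]<.072)&(xr>.40)&(xr<.485);print("lug x",np.percentile(xr[k],[.5,2]).round(4),"y",np.percentile(yr[k],[98,99.5]).round(4))
E
python3 go.py .44 -.2 .17 156
```

```text
tcp_pos: [0.4474, 0.0904, 0.1795]
wrist_force: [1.0, 0.8, -0.0]
gripper_width: 0.329
gripper_force: 0.0
0.04 34 x [0.442  0.449  0.4565] z [0.0602 0.062 ]
0.048 139 x [0.4419 0.4495 0.4573] z [0.06   0.0616]
0.056 137 x [0.4418 0.4494 0.4573] z [0.0594 0.0607]
0.064 133 x [0.4417 0.4494 0.4573] z [0.0585 0.0598]
0.072 130 x [0.4416 0.4493 0.4574] z [0.0577 0.0594]
0.08 67 x [0.4415 0.4483 0.457 ] z [0.0568 0.0587]
lug x [0.4317 0.4325] y [0.0467 0.0493]
now [0.4484 0.0908 0.1812] phi -176.3 tiltz [ 0.011  0.004 -1.   ] j [ 32.   7. -26.   0. -56. -28.] t 44.65 w 0.328
-> [ 0.44 -0.2   0.17] d [0.2897 0.0273 0.0098] rz 27.7
```

To row units: 0.25 m is 5, 0.335 m is 6.7, 8 degrees is 2.

```bash
python3 steer.py '[[0.5,1,0.1,0,0,0,0],[0.5,2,0.1,0,0,0,1],[0.5,3,0.2,0,0,0,2],[0.5,4,0.3,0,0,0,3],[0.5,5,0.4,0,0,0,4],[0.5,6,0.4,0,0,0,5],[0.5,6.7,0.4,0,0,0,6],[0.5,6.7,0.4,0,0,0,6.75]]'|grep -E "tcp|wrist|grip"
python3 steer.py '[[0.5,0,0,0,0,0,0],[0.5,0,0,0,0,0,0]]' >/dev/null
python3 - <<'E'
from wf import *
c=cap("wrist");np.savez("w9.npz",**c);pinfit(c,.467,-.229)
pinfit(dict(np.load("w2.npz")),.467,-.229)
E
python3 go.py .455 -.2555 .005 156
```

```text
tcp_pos: [0.4462, -0.2497, 0.1741]
wrist_force: [1.3, 1.0, -1.4]
gripper_width: 0.502
gripper_force: 0.0
-0.04 159 s [-0.0068  0.0065] z 0.025
-0.03 138 s [-0.0071  0.0064] z 0.025
-0.02 126 s [-0.0073  0.0065] z 0.025
-0.01 122 s [-0.0064  0.0063] z 0.025
-0.0 71 s [-0.0039  0.0048] z 0.018
0.01 76 s [-0.0041  0.0048] z 0.019
0.02 78 s [-0.0042  0.0047] z 0.019
0.03 75 s [-0.0045  0.0046] z 0.018
0.04 73 s [-0.0045  0.0045] z 0.018
0.05 34 s [-0.0035  0.0043] z 0.018
0.07 15 s [-0.0085 -0.0011] z 0.01
org [ 0.46490484 -0.23686695] ang 66.9 t [-0.0405  0.0755]
-0.045 181 s [-0.0059  0.0074] z 0.025
-0.035 188 s [-0.006   0.0076] z 0.025
-0.025 194 s [-0.006   0.0075] z 0.025
-0.015 206 s [-0.0059  0.0074] z 0.025
-0.005 111 s [-0.0033  0.0057] z 0.019
0.005 114 s [-0.0034  0.0057] z 0.019
0.015 117 s [-0.0033  0.0055] z 0.019
0.025 117 s [-0.0034  0.0055] z 0.019
0.035 122 s [-0.0033  0.0058] z 0.019
0.045 63 s [-0.0023  0.0047] z 0.018
0.065 50 s [-0.0074 -0.0009] z 0.033
org [ 0.46758738 -0.2322599 ] ang 67.2 t [-0.0446  0.072 ]
now [ 0.4464 -0.2454  0.1747] phi 156.7 tiltz [-0.  0. -1.] j [-11.  13. -20.  -0. -57. -13.] t 45.7 w 0.499
-> [ 0.455  -0.2555  0.005 ] d [ 0.0059 -0.0119  0.1697] rz 0.7
```

```bash
python3 steer.py '[[0.5,0.12,-0.28,1,0,0,0],[0.5,0.12,-0.28,2,0,0,0],[0.5,0.12,-0.28,2.8,0,0,0],[0.5,0.12,-0.28,3.2,0,0,0],[0.5,0.12,-0.28,3.38,0,0,0],[0.5,0.12,-0.28,3.38,0,0,0],[0.5,0.12,-0.28,3.38,0,0,0]]'|grep -E "tcp"
python3 steer.py '[[0,0,0,0,0,0,0],[0,0,0,0,0,0,0],[0,0,0,0,0,0,0],[0,0,0,0,0,0,0],[0,0,0,0,0,0,0],[0,0,0,0,0,0,0],[0,0,0,0,0,0,0]]'|grep -E "tcp|grip|wrist"
python3 steer.py '[[0,0,0,-0.4,0,0,0],[0,0,0,-0.8,0,0,0],[0,0,0,-0.8,0,0,0],[0,0,0,-0.8,0,0,0]]'|grep -E "tcp|grip|wrist"
python3 go.py .4335 -.22 .045 183.6
```

```text
tcp_pos: [0.4583, -0.2569, 0.0071]
tcp_pos: [0.4571, -0.257, 0.0062]
wrist_force: [-0.7, 2.1, 4.1]
gripper_width: 0.161
gripper_force: 29.9
tcp_pos: [0.4569, -0.2568, 0.0456]
wrist_force: [0.2, -0.2, -1.4]
gripper_width: 0.156
gripper_force: 29.9
now [ 0.4569 -0.2568  0.0456] phi 156.6 tiltz [ 0.  0. -1.] j [-12.  24. -26.  -0. -40. -12.] t 47.5 w 0.156
-> [ 0.4335 -0.22    0.045 ] d [-0.0245  0.0361  0.0006] rz -27.0
```

To row units: -0.07 m is -1.4, -0.04 m is -0.8, 8 degrees is 2.

```bash
python3 steer.py '[[0,0,0,-0.8,0,0,0],[0,0.4,0,-1.4,0,0,2],[0,0.4,0,-1.4,0,0,4],[0,0.4,0,-1.4,0,0,6],[0,0.4,0,-1.4,0,0,8],[0,0.4,0,-1.4,0,0,10],[0,0.4,0,-1.4,0,0,12],[0,0.4,0,-1.4,0,0,14]]'|grep -E "tcp|grip"
python3 steer.py '[[0,0,0,0,0,0,2],[0,0,0,0,0,0,4],[0,0,0,0,0,0,6],[0,0,0,0,0,0,8],[0,0,0,0,0,0,10],[0,0,0,0,0,0,12],[0,0,0,0,0,0,14],[0,0,0,0,0,0,16]]'|grep -E "tcp|grip"
python3 steer.py '[[0,0,0,0,0,0,2],[0,0,0,0,0,0,4],[0,0,0,0,0,0,6],[0,0,0,0,0,0,8],[0,0,0,0,0,0,8.25],[0,0,0,0,0,0,8.25]]'|grep -E "tcp|grip"
python3 go.py .4654 -.2364 .1 3.6
```

```text
tcp_pos: [0.4482, -0.2749, 0.1142]
gripper_width: 0.155
gripper_force: 29.9
tcp_pos: [0.4482, -0.2749, 0.1141]
gripper_width: 0.158
gripper_force: 29.9
tcp_pos: [0.4486, -0.2751, 0.1148]
gripper_width: 0.16
gripper_force: 29.9
now [ 0.4486 -0.2751  0.1148] phi 3.8 tiltz [-0.002  0.001 -1.   ] j [ -14.   19.  -22.   -0.  -50. -162.] t 49.7 w 0.16
-> [ 0.4654 -0.2364  0.1   ] d [0.0375 0.0193 0.0148] rz 0.2
```

Turning the tool also turns the pin, so this half turn points it the wrong way. From here the wrist camera can see the right hasp, so I'll measure it and then turn back.

```bash
python3 - <<'E'
from h import *
c=cap("wrist");np.savez("w10.npz",**c);w=cloud(c).reshape(-1,3)
cs,sn=np.cos(.0625),np.sin(.0625);xr=w[:,:2]@[cs,sn];yr=w[:,:2]@[-sn,cs]
k=(yr>-.175)&(yr<-.10)&(w[:,2]>.058)&(w[:,2]<.072)&(xr>.40)&(xr<.484)
print(k.sum(),"lug x",np.percentile(xr[k],[.5,2,5]).round(4),"y",np.percentile(yr[k],[.5,2,98]).round(4),"z",np.median(w[k,2]).round(4))
h,e=np.histogram(xr[k],np.arange(.424,.45,.001));print(h)
h,e=np.histogram(yr[k],np.arange(-.17,-.12,.001));print(h)
E
python3 steer.py '[[0,0,0,0,0,0,-2],[0,0,0,0,0,0,-4],[0,0,0,0,0,0,-6],[0,0,0,0,0,0,-8],[0,0,0,0,0,0,-10],[0,0,0,0,0,0,-12],[0,0,0,0,0,0,-14],[0,0,0,0,0,0,-16]]'|grep -E "tcp|grip"
python3 steer.py '[[0,0,0,0,0,0,-2],[0,0,0,0,0,0,-4],[0,0,0,0,0,0,-6],[0,0,0,0,0,0,-8],[0,0,0,0,0,0,-10],[0,0,0,0,0,0,-12],[0,0,0,0,0,0,-14],[0,0,0,0,0,0,-16]]'|grep -E "tcp|grip"
python3 steer.py '[[0,0,0,0,0,0,-2],[0,0,0,0,0,0,-4],[0,0,0,0,0,0,-6],[0,0,0,0,0,0,-8],[0,0,0,0,0,0,-10],[0,0,0,0,0,0,-12],[0,0,0,0,0,0,-13],[0,0,0,0,0,0,-13]]'|grep -E "tcp|grip"
python3 go.py .4654 -.2364 .0455 183.6
```

```text
587 lug x [0.4315 0.4321 0.4339] y [-0.1629 -0.1628 -0.1617] z 0.0644
[ 0  0  0  0  0  0  0  7 14 12  8 14  9 11 12 11 11 11 13 10 12  9 10 10
 10  9]
[  0   0   0   0   0   0   0 500  87   0   0   0   0   0   0   0   0   0
   0   0   0   0   0   0   0   0   0   0   0   0   0   0   0   0   0   0
   0   0   0   0   0   0   0   0   0   0   0   0   0   0]
tcp_pos: [0.449, -0.2752, 0.1156]
gripper_width: 0.16
gripper_force: 29.9
tcp_pos: [0.449, -0.2752, 0.1156]
gripper_width: 0.154
gripper_force: 29.9
tcp_pos: [0.449, -0.2752, 0.1156]
gripper_width: 0.157
gripper_force: 29.9
now [ 0.449  -0.2752  0.1156] phi -176.3 tiltz [-0.  0. -1.] j [-14.  19. -22.  -0. -50.  18.] t 52.15 w 0.157
-> [ 0.4654 -0.2364  0.0455] d [-0.0377 -0.0189  0.0701] rz 0.1
```

To row units: 0.07 m is 1.4, 0.06 m is 1.2.

```bash
python3 steer.py '[[0,-0.4,-0.38,0.4,0,0,0],[0,-0.74,-0.38,0.8,0,0,0],[0,-0.74,-0.38,1.2,0,0,0],[0,-0.74,-0.38,1.4,0,0,0],[0,-0.74,-0.38,1.4,0,0,0],[0,-0.74,-0.38,1.4,0,0,0]]'|grep -E "tcp|grip"
python3 - <<'E'
from h import *
cs,sn=np.cos(.0625),np.sin(.0625)
s=st();p=np.array(s["tcp_pos"]);print("tcp xr",p[:2]@[cs,sn],"yr",p[:2]@[-sn,cs],p[2])
c=cap("scene","sc7.png",crop=(300,90,460,210),s=4)
for n in ("scene","top"):
    c=cap(n);w=cloud(c).reshape(-1,3);xr=w[:,:2]@[cs,sn];yr=w[:,:2]@[-sn,cs]
    m=(yr<-.166)&(yr>-.245)&(w[:,2]>.045)&(w[:,2]<.062)&(xr>.42)&(xr<.48);print(n,"pin",m.sum(),np.percentile(xr[m],[3,50,97]).round(4),"tip",np.percentile(yr[m],99).round(4),"z",np.percentile(w[m,2],90).round(4))
    l=cv2.fitLine(np.c_[xr[m],yr[m]].astype(np.float32),cv2.DIST_HUBER,0,.01,.01).ravel();print("dir",l[:2])
    k=(yr>-.17)&(yr<-.12)&(w[:,2]>.06)&(w[:,2]<.072)&(xr>.40)&(xr<.484);print("lug",k.sum(),np.percentile(xr[k],[1,3]).round(4),"y",np.percentile(yr[k],[1,99]).round(4),"z",np.median(w[k,2]).round(4))
E
```

```text
tcp_pos: [0.4663, -0.2376, 0.0463]
gripper_width: 0.157
gripper_force: 29.9
tcp xr 0.45054029472481905 yr -0.26628934616576444 0.04634568954801091
scene pin 62 [0.4433 0.4473 0.4529] tip -0.189 z 0.0604
dir [0.0053442 0.9999857]
lug 240 [0.4292 0.43  ] y [-0.1639 -0.1253] z 0.0677Traceback (most recent call last):
  File "<stdin>", line 7, in <module>
    return _quantile_unchecked(
        a, q, axis, out, overwrite_input, method, keepdims, weights)
    return _ureduce(a,
                    func=_quantile_ureduce_func,
    ...<5 lines>...
                    overwrite_input=overwrite_input,
                    method=method)
    r = func(a, **kwargs)
    result = _quantile(arr,
                       quantiles=q,
    ...<2 lines>...
                       out=out,
                       weights=wgt)
    slices_having_nans = np.isnan(arr[-1, ...])
                                  ~~~^^^^^^^^^
IndexError: index -1 is out of bounds for axis 0 with size 0
```

View pics/sc7.png

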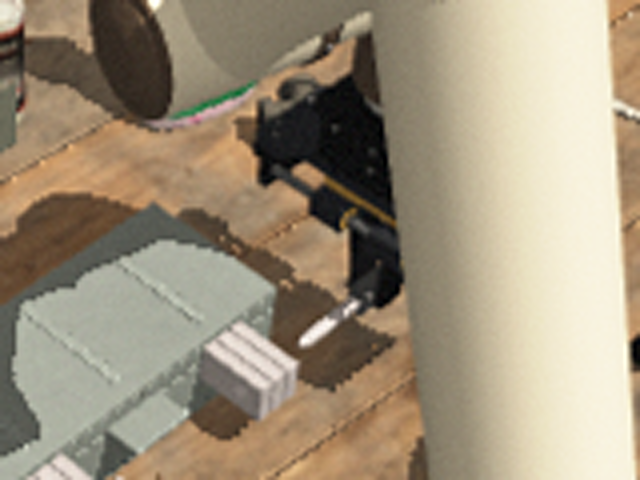

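The pin at (335,325) points straight at the right hasp's lugs (255,365), square to them. I'll insert it.

To row units: -0.034 m is -0.68, 0.0008 m is 0.016.

```bash
python3 steer.py '[[0,-0.2,0.014,0.016,0,0,0],[0,-0.36,0.014,0.016,0,0,0],[0,-0.52,0.014,0.016,0,0,0],[0,-0.64,0.014,0.016,0,0,0],[0,-0.68,0.014,0.016,0,0,0],[0,-0.68,0.014,0.016,0,0,0]]'|grep -E "tcp|wrist"
python3 steer.py '[[0,-0.12,0,0,0,0,0],[0,-0.24,0,0,0,0,0],[0,-0.24,0,0,0,0,0]]'|grep -E "tcp|wrist"
```

```text
tcp_pos: [0.463, -0.2028, 0.0452]
wrist_force: [0.0, 0.4, -1.5]
tcp_pos: [0.4619, -0.1908, 0.045]
wrist_force: [-0.9, -0.2, -0.8]
```

To row units: -0.022 m is -0.44, -0.016 m is -0.32.

```bash
python3 steer.py '[[0,-0.16,0,0,0,0,0],[0,-0.32,0,0,0,0,0],[0,-0.44,0,0,0,0,0],[0,-0.44,0,0,0,0,0]]'|grep -E "tcp|wrist|grip"
python3 steer.py '[[0,-0.12,0,0,0,0,0],[0,-0.24,0,0,0,0,0],[0,-0.28,0,0,0,0,0],[0,-0.28,0,0,0,0,0]]'|grep -E "tcp|wrist|grip"
python3 steer.py '[[0,-0.02,0,0,0,0,0],[0,-0.04,0,0,0,0,0],[0,-0.04,0,0,0,0,0]]'|grep -E "tcp|wrist|grip"
```

```text
tcp_pos: [0.4607, -0.1685, 0.0451]
wrist_force: [0.6, 0.3, -0.7]
gripper_width: 0.16
gripper_force: 29.9
tcp_pos: [0.4598, -0.1556, 0.0451]
wrist_force: [-0.1, -2.3, -1.7]
gripper_width: 0.158
gripper_force: 29.9
tcp_pos: [0.4598, -0.1554, 0.0452]
wrist_force: [1.1, -12.7, -3.9]
gripper_width: 0.158
gripper_force: 29.9
```

Contact at 12.7 N, at the expected position. Release, lift and check.

To row units: -0.15 m is -3, -0.11 m is -2.2.

```bash
python3 steer.py '[[0.33,0,0,0,0,0,0],[0.33,0,0,0,0,0,0],[0.33,0,0,0,0,0,0],[0.33,0,0,0,0,0,0],[0.33,0,0,-0.4,0,0,0],[0.33,0,0,-1.2,0,0,0],[0.33,0,0,-2.2,0,0,0],[0.33,0.6,0,-3,0,0,0]]'|grep -E "tcp|grip"
python3 steer.py '[[0.33,1,0,0,0,0,0],[0.33,2,0,0,0,0,0],[0.33,3,0,0,0,0,0],[0.33,4,0,0,0,0,0],[0.33,4,0,0,0,0,0],[0.33,4,0,0,0,0,0]]'|grep -E "tcp"
python3 - <<'E'
from h import *
cs,sn=np.cos(.0625),np.sin(.0625)
cv=[cap("scene","sc8.png",crop=(220,60,460,260),s=3),cap("top")]
for c in cv:
    w=cloud(c).reshape(-1,3);xr=w[:,:2]@[cs,sn];yr=w[:,:2]@[-sn,cs]
    for n,a,b in (("R",-.215,-.166),("L",.047,.096)):
        m=(yr>a)&(yr<b)&(w[:,2]>.03)&(w[:,2]<.072)&(xr>.42)&(xr<.475)
        if m.sum()<8: print(n,m.sum());continue
        print(n,m.sum(),"x",np.percentile(xr[m],[3,50,97]).round(4),"y",np.percentile(yr[m],[2,98]).round(4),"z",np.percentile(w[m,2],[50,95]).round(4))
        k=m&(w[:,2]>.052); print("  slope z/y",np.polyfit(yr[k],w[k,2],1)[0].round(3),"x/y",np.polyfit(yr[m],xr[m],1)[0].round(3))
    m=(abs(xr-.545)<.04)&(abs(yr+.06)<.12)&(w[:,2]>.05)&(w[:,2]<.1)
    if m.sum()>50: print("lid z slope vs x",np.polyfit(xr[m],w[m,2],1)[0].round(4),np.median(w[m,2]).round(4))
E
```

```text
tcp_pos: [0.4621, -0.1819, 0.198]
gripper_width: 0.329
gripper_force: 0.0
tcp_pos: [0.4739, -0.3836, 0.1941]
R 75 x [0.4396 0.4441 0.4541] y [-0.2043 -0.1709] z [0.0577 0.0614]
  slope z/y 0.069 x/y 0.05
L 119 x [0.4394 0.4436 0.4529] y [0.0477 0.084 ] z [0.0567 0.0618]
  slope z/y -0.103 x/y 0.052
lid z slope vs x -0.0002 0.0741
R 90 x [0.4425 0.4482 0.4563] y [-0.2039 -0.1673] z [0.0587 0.0623]
  slope z/y 0.112 x/y 0.014
L 81 x [0.4415 0.4475 0.4544] y [0.048  0.0827] z [0.058  0.0627]
  slope z/y -0.117 x/y 0.023
lid z slope vs x -0.002 0.0739
```

View pics/sc8.png

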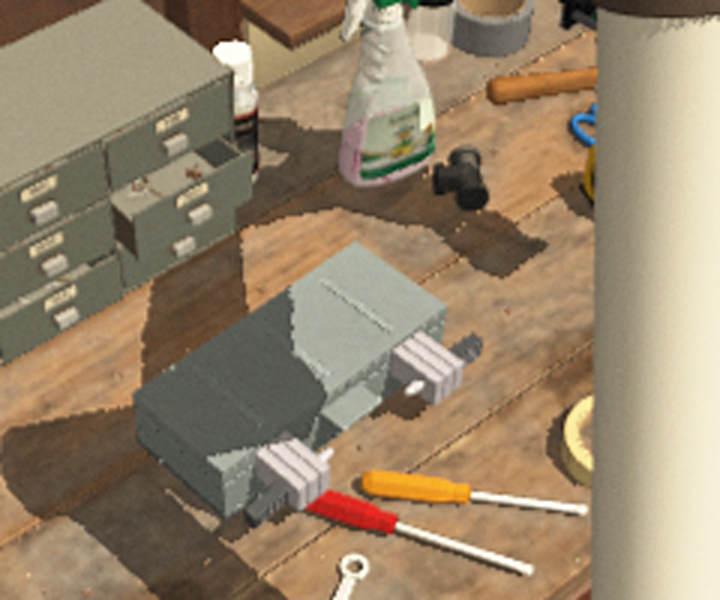

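The picture shows the case shut and both pins home, with tips out at (415,387) and (327,455) and blocks against the lugs. The pins tilt about 0.1 rad, and the tee is still in place. Handing in.

```bash
python3 - <<'E'
from station import r
print(r.finish_job())
E
```

```text
the job is handed in; nothing more can be done
None
```

I packed all five brass nipples, shut the lid onto its stop, pushed both pins home with their blocks against the lugs, left the tee where it lay, and handed the job in; no verdict was returned.

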